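Load and clamp a batch of T-nuts in a gauging vise

TASK

The probe has just been zeroed on the round setting master that stands in the gauging vise. Pull the probe's knob fully out so that the stylus is clear, put the master back upright in its wooden case, and stand all the T-nuts from the mat on the vise bed, neck up, in a row face to face across the bed between the jaws. Then crank the vise until the moving jaw grips the whole row firmly against the fixed jaw, and only after that push the probe's knob fully home; leave the setup block, the bracket and the caliper alone.

Things in the scene. Friction and masses are not known exactly. Their poses are not given: they have to be found in the camera images.
- vise: Fixed steel gauging vise on a grey sub-plate 116 x 270 x 26 mm. Origin: on the bench under it, mid-width. y is the clamping direction, from crank to fixed jaw and probe; x across the jaws; z up. Vise body 78 mm wide in x, y -135 to +60 mm. End plate carrying the screw: y -135 to -121 mm, top z 112 mm. Probe housing on a post: y 78 to 122 mm, 52 mm wide, top z 143 mm.
- fixed_jaw (a point): Point on the flat bed (75 mm above the bench) at the foot of the fixed jaw's clamping face, mid-width: x 0, y 35, z 75 mm in the vise frame. The fixed jaw is 76 mm wide, 24 mm thick, 26 mm high above the bed. The bed is a channel 60 mm wide in x between two guide rails 10 mm high and 9 mm wide, running from end plate to fixed jaw. The row is gripped against this face.
- jaw_face (a point): Centre of the moving jaw's clamping face, 15 mm above the bed; in the vise frame x 0 and y -71 mm when fully open (106 mm between the faces), moving to +y as the vise closes. The moving jaw is 76 mm wide, 28 mm thick, its top 26 mm above the bed. At the start the faces are 100 to 106 mm apart.
- crank (a joint): Crank angle in rad over several turns: 0 = arm up, vise fully open; growing = closing, clockwise for someone at the crank end looking along the vise's +y; 10 mm of jaw per turn. At angle a the handle axis is at x = 45 sin(a), z = 90 + 45 cos(a) mm in the vise frame. Turns freely at 3 N on the handle, 6 N at 2.5 rad/s; gripping the row, 8 to 12 N is firmly tight. The screw holds when let go.
- crank_grip (a point): Middle of the crank's black handle, on its axis; y -197 mm in the vise frame. The handle is a horizontal round bar 18 mm in diameter, 70 mm long, parallel to the vise's y, spinning freely on its pin, 45 mm from the screw axis (90 mm above the bench). The crank arm is 39 mm from this point towards the vise, its hub on the screw axis has 12 mm radius. Nothing stands under the crank.
- probe (a joint): Position of the probe slide in m: 0 = home, the stylus stands over the bed 12 mm in front of the fixed jaw's face; 0.05 = fully out, the stylus is 38 mm behind that face. A sprung detent holds it at either end; about 6 N at the knob moves it over the middle.
- probe_knob (a point): Centre of the black round knob on the rear end of the probe rod, 26 mm in diameter, 21 mm long along the rod, 125 mm above the bench; when home at x 0, y 160 mm in the vise frame and 28 mm clear of the probe housing. It is pulled out along the vise's +y.
- stylus_tip (a point): Lowest point of the probe's stylus, 37 mm above the bed, 5 mm above the top of a T-nut or the master. It hangs under the probe rod (12 mm diameter, axis 125 mm above the bench), 6 mm behind the rod's front end.
- master: Loose steel setting master: an upright plain cylinder 40 mm in diameter, 32 mm tall, 0.32 kg. Origin: centre of its underside, z up. It starts standing on the vise bed under the stylus.
- case: Open wooden case for the master, loose: square 84 x 84 mm outside, 72 x 72 mm inside (walls 6 mm), 16 mm high, inner floor 6 mm above its underside. Origin: centre of the underside, z up.
- mat: Black rubber mat, 220 x 210 x 2 mm, fixed, on which the T-nuts start. Origin: centre of its underside.
- setup_block: Bystander: loose steel setup block 50 x 75 x 25 mm with drilled holes. Origin: centre of its underside.
- bracket: Bystander: loose folded sheet-metal U bracket 90 x 70 x 48 mm. Origin: centre of its underside.
- caliper: Bystander: loose caliper lying flat, 200 mm long along its y, 16 to 60 mm wide, 11 mm high. Origin: middle of its beam's underside.
- nut0: Loose steel T-slot nut (one of two to four alike; None if absent): an inverted T, base 50 mm long (x) x 22 mm thick (y) x 18 mm high, neck 26 mm (x) x 22 mm (y) on its middle up to 32 mm total height; 0.2 kg. Origin: centre of its underside, z up. In the vise its 50 mm length lies across the bed (vise x), about centred, its flat 22 mm-apart faces against a jaw or the next nut.
- nut1: A T-slot nut like nut0.
- nut2: A T-slot nut like nut0.
- nut3: A T-slot nut like nut0.
Mind the look-alikes: they are no part of the job. Leave any blue look-alike of the nut3 alone.

How it is judged:
On the way, in this order (a step that is already met when the one before it is completed fails the run):
1. the probe knob is pulled fully out (at least 45 of its 50 mm) (value of joint probe above 0.045 m), for 0.2 s.
2. with the probe still out, the master stands upright in its case and every T-nut stands neck up across the bed between the jaws (value of joint probe above 0.042 m and x of master in the frame of case between -0.022 and 0.022 m and y of master in the frame of case between -0.022 and 0.022 m and z of master in the frame of case below 0.01 m and angle between each of master, nut0, nut1, nut2, nut3's own z axis and vertical below 0.12 rad and x of nut0 in the frame of vise between -0.01 and 0.01 m and y of nut0 in the frame of vise between -0.068 and 0.032 m and z of nut0 in the frame of vise between 0.07 and 0.079 m and angle between the y axis of each of nut0, nut1, nut2, nut3 and the y axis of vise, either way round below 0.3 rad and x of nut1 in the frame of vise between -0.01 and 0.01 m and y of nut1 in the frame of vise between -0.068 and 0.032 m and z of nut1 in the frame of vise between 0.07 and 0.079 m and x of nut2 in the frame of vise between -0.01 and 0.01 m and y of nut2 in the frame of vise between -0.068 and 0.032 m and z of nut2 in the frame of vise between 0.07 and 0.079 m and x of nut3 in the frame of vise between -0.01 and 0.01 m and y of nut3 in the frame of vise between -0.068 and 0.032 m and z of nut3 in the frame of vise between 0.07 and 0.079 m), for 0.2 s.
3. with the probe still out, the moving jaw grips the row of T-nuts with more than 20 N (value of joint probe above 0.042 m and x of nut0 in the frame of vise between -0.01 and 0.01 m and y of nut0 in the frame of vise between -0.068 and 0.032 m and z of nut0 in the frame of vise between 0.07 and 0.079 m and angle between the y axis of each of nut0, nut1, nut2, nut3 and the y axis of vise, either way round below 0.3 rad and angle between each of nut0, nut1, nut2, nut3's own z axis and vertical below 0.12 rad and x of nut1 in the frame of vise between -0.01 and 0.01 m and y of nut1 in the frame of vise between -0.068 and 0.032 m and z of nut1 in the frame of vise between 0.07 and 0.079 m and x of nut2 in the frame of vise between -0.01 and 0.01 m and y of nut2 in the frame of vise between -0.068 and 0.032 m and z of nut2 in the frame of vise between 0.07 and 0.079 m and x of nut3 in the frame of vise between -0.01 and 0.01 m and y of nut3 in the frame of vise between -0.068 and 0.032 m and z of nut3 in the frame of vise between 0.07 and 0.079 m and angle between the y axis of each of nut0, nut1, nut2, nut3 and the y axis of vise, either way round below 0.06 rad and (contact force between jaw and nut0 above 20 N or contact force between jaw and nut1 above 20 N or contact force between jaw and nut2 above 20 N or contact force between jaw and nut3 above 20 N)), for 0.5 s.
At the end, for the whole second after the job is handed in: The probe knob is home within 4 mm; the master stands upright on the floor of its case; every T-nut present stands neck up on the vise bed between the jaws, centred across the bed within 10 mm and square to the jaws within 0.06 rad; the moving jaw presses on the row with more than 20 N; all at rest (value of joint probe below 0.004 m and x of master in the frame of case between -0.022 and 0.022 m and y of master in the frame of case between -0.022 and 0.022 m and z of master in the frame of case below 0.01 m and angle between each of master, nut0, nut1, nut2, nut3's own z axis and vertical below 0.12 rad and x of nut0 in the frame of vise between -0.01 and 0.01 m and y of nut0 in the frame of vise between -0.068 and 0.032 m and z of nut0 in the frame of vise between 0.07 and 0.079 m and angle between the y axis of each of nut0, nut1, nut2, nut3 and the y axis of vise, either way round below 0.3 rad and x of nut1 in the frame of vise between -0.01 and 0.01 m and y of nut1 in the frame of vise between -0.068 and 0.032 m and z of nut1 in the frame of vise between 0.07 and 0.079 m and x of nut2 in the frame of vise between -0.01 and 0.01 m and y of nut2 in the frame of vise between -0.068 and 0.032 m and z of nut2 in the frame of vise between 0.07 and 0.079 m and x of nut3 in the frame of vise between -0.01 and 0.01 m and y of nut3 in the frame of vise between -0.068 and 0.032 m and z of nut3 in the frame of vise between 0.07 and 0.079 m and angle between the y axis of each of nut0, nut1, nut2, nut3 and the y axis of vise, either way round below 0.06 rad and (contact force between jaw and nut0 above 20 N or contact force between jaw and nut1 above 20 N or contact force between jaw and nut2 above 20 N or contact force between jaw and nut3 above 20 N) and linear speed of each of nut0, nut1, nut2, nut3, master below 0.02 m/s); the robot touches nothing.
It fails at once if the setup block is moved more than 20 mm (distance of setup_block from where it was at the start of the episode above 0.02 m).
It fails at once if the bracket is moved more than 20 mm (distance of bracket from where it was at the start of the episode above 0.02 m).
It fails at once if the caliper is moved more than 20 mm (distance of caliper from where it was at the start of the episode above 0.02 m).
Of nut0, nut1, nut2, nut3 only 2 to 4 are there at a start; the rules pass over those that are not, and their reading is None.
At some moment in a run one of nut0, nut1, nut2, nut3, case may be knocked a few centimetres aside while the robot is not near it.
It also fails if it takes over 200 s, if anything falls off the work surface, if the arm or the gripper's body presses on something with over 40 N, if the wrist force passes 120 N, or if a joint passes its speed limit or range.

ROBOT

A 6-joint arm with a two-finger parallel gripper is mounted at the origin on the work surface. World frame = base frame: x ahead of the robot, y to its left, z up, the work surface at z = 0. Lengths are in m, angles in rad, forces in N, time in s.
With the tool pointing down it reaches from about 0.325 to 0.9 m from the base axis. Payload 3.5 kg.
Tool frame: the origin (TCP) lies midway between the tips of the shut fingers; the grasp point (between the pads) lies 19 mm behind it; z points along the fingers, y is the direction in which the jaws open and shut (so a half turn about z gives the same grasp; the last joint's range is limited). The gripper opens to 85 mm and grips with 20 to 120 N. Pads are 22 mm wide; open, the fingers measure 114 mm over their backs; the gripper's body (76 mm by 85 mm) begins 54 mm behind the grasp point. The pads swing forward as they close: fully open they stand 13 mm farther back than shut.
Start: joints at [-0.103, 0.276, -0.026, 1.268, 0, 1.467], TCP at [0.625, -0, 0.231] pointing down, gripper open.
Joint ranges: [-3.12, 3.12], [-0.85, 1.88], [-1.08, 1.24], [-1.95, 2.15], [-1.57, 1.53], [-3.14, 3.14]. Speed limits (rad/s): [2.57, 2.57, 3.14, 3.14, 3.14, 3.14].

INTERFACE

Orientations are given as a unit quaternion [x, y, z, w].
In Python, from cell import env, snapshot gives the robot as it stands. The module is installed in compiled form; this text tells all that it offers.
- The arm moves only by the tool send_rows, never from a script. Its argument "rows" is a list of rows, each a list of 3 entries, a list of its own where there are three numbers: the shift along the tool's x, y, z in mm, then the turn, a rotation vector about the tool's x, y, z in rad, then the closure in counts, from 0 (fully open) to 255 (shut). In form: [[[dx, dy, dz], [rx, ry, rz], jaw], ...]. A call has 1 to 5 rows; each row shifts and turns the pose as measured when the row begins, along the tool's axes as they then stand; what a row does not reach is not made up. A row lasts 1/10 s, in which the tool goes at most 50 mm and 8.59 degrees, less where a joint would pass 70% of its speed; a pose out of reach is approached as far as the arm can. A call is refused whole if a number of a shift passes 50 or a number of a turn 0.15, either way. A call with a gripper value outside its range is refused whole. The fingers move at their own pace and stop on an object; the grip force is fixed at half the most. Time passes only in rows, so rows that do not move let the fingers close. It gives the time, the measured TCP pose, the force and the opening at its end, in the units of the state.
- env.sense(): the state, without advancing time (a new reading comes with each control period).
- snapshot(name): name is "scene" or "side" or "wrist"; returns a dict with "pixels" (400x640x3 uint8, red, green, blue), "K" (3x3 intrinsics, pixels), "T" (4x4, takes a point from camera to world coordinates); the wrist camera has in their place "tool_from_camera" (4x4, takes a point from camera to tool coordinates, whose origin is the TCP and whose axes are the flange's). Camera axes: x right, y down, z forward; pixel columns grow to the right and rows downward; lengths in m; the calibration is good to about 2 mm. A picture is of the moment at which its call begins: read the wrist's pose just before it. There is no depth.
- env.finish_job(): hands the job in, once; it reports no verdict.
The state is a dict: "time_s": time; "joint_pos": joint angles; "joint_velocities": joint speeds; "joint_torque": joint torques, N m; "eef_pos": TCP position; "tcp_rot": TCP orientation; "contact_force": force on the tool from outside, world axes, zero at the start; "moment": the same for the moment, N m; "finger_gap": opening from 0.0 (shut) to 1.0 (fully open).
Only numpy, scipy, OpenCV 4.12 (cv2) and the standard library are available. Lean on these libraries where they do the work, as an engineer would, in place of code of your own. Each camera call takes 0.05 s, during which the arm holds its last target.

## Working session

There is one attempt and no reset: what is moved stays moved. The work goes in short steps, Python scripts to look and compute and a tool call to move; the robot and the scene stay as the last step left them, time stands still between calls to the robot, and variables do not carry over. Pictures are saved under pics/ and viewed, and the job is handed in when it is done.

Besides the shell and the picture viewer there is one more tool, called in YAML: its name, and indented under it one key for each argument. send_rows: Moves the arm, as the interface text tells. Its arguments: {"type":"object","properties":{"rows":{"type":"array"}},"required":["rows"]}

```bash
mkdir -p pics; ls; python3 - <<'E'
from cell import env, snapshot
import cv2, numpy as np
print(env.sense())
for n in ["scene","side","wrist"]:
    s=snapshot(n)
    cv2.imwrite(f"pics/a_{n}.png",s["pixels"][:,:,::-1])
    print(n,s["K"].tolist(),np.round(s.get("T",s.get("tool_from_camera")),4).tolist())
E
```

```text
pics
{'time_s': 0.0, 'joint_pos': array([-1.03398726e-01,  2.77170382e-01, -2.78627905e-02,  1.26799531e+00,
       -3.61902442e-07,  1.46739933e+00]), 'joint_velocities': array([ 1.77744744e-04,  9.24073594e-04, -4.58812932e-04,  5.65400782e-04,
       -6.86709191e-05, -1.87108886e-03]), 'joint_torque': array([-1.23772923e-03, -4.45513523e+01,  2.95201170e+01,  1.64704624e-02,
       -2.18722530e-04, -1.59438730e-05]), 'eef_pos': array([6.24234723e-01, 7.01445060e-05, 2.30145004e-01]), 'tcp_rot': array([ 7.07106951e-01,  7.07105730e-01, -7.03655663e-04, -8.66310517e-04]), 'contact_force': array([ 0.63645934, -0.12359911,  0.32796436]), 'moment': array([-0.06705999, -0.0179296 ,  0.02395807]), 'finger_gap': 0.998340532778659}
scene [[377.4865072825221, 0.0, 320.82843135614144], [0.0, 377.4865072825221, 197.47711965046025], [0.0, 0.0, 1.0]] [[0.869, 0.267, -0.4166, 1.0255], [0.4947, -0.4862, 0.7203, -0.9482], [-0.0102, -0.832, -0.5546, 0.7905], [0.0, 0.0, 0.0, 1.0]]
side [[388.87865236128613, 0.0, 319.46663741357344], [0.0, 388.87865236128613, 202.20901032230637], [0.0, 0.0, 1.0]] [[-0.9931, -0.0995, 0.0616, 0.4787], [-0.1159, 0.7657, -0.6327, 0.5568], [0.0158, -0.6355, -0.7719, 0.8843], [0.0, 0.0, 0.0, 1.0]]
wrist [[350.56079516565205, 0.0, 322.4687671570191], [0.0, 350.56079516565205, 201.51255304528178], [0.0, 0.0, 1.0]] [[-0.0017, -0.957, -0.2901, 0.0741], [1.0, -0.0012, -0.002, 0.0002], [0.0016, -0.2901, 0.957, -0.1418], [0.0, 0.0, 0.0, 1.0]]
```

View pics/a_scene.png

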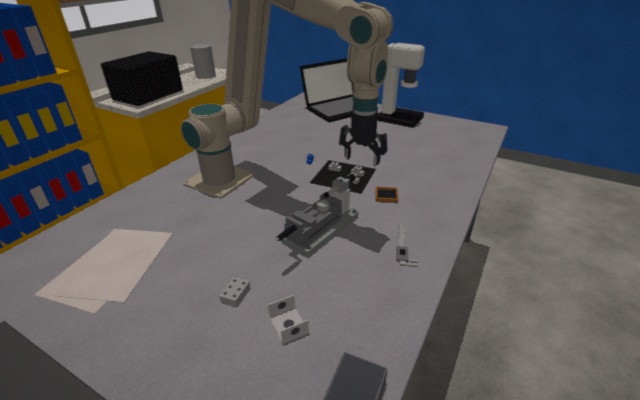

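View pics/a_side.png

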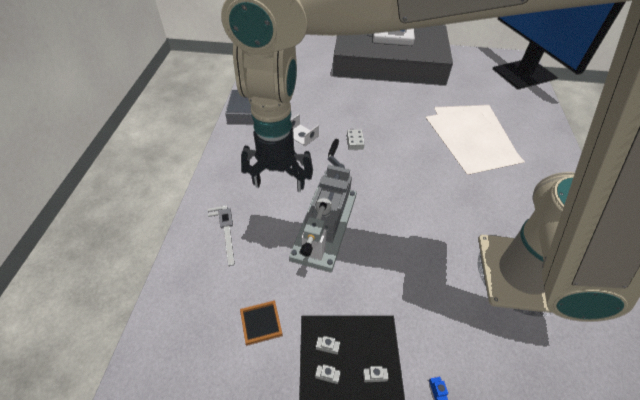

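View pics/a_wrist.png

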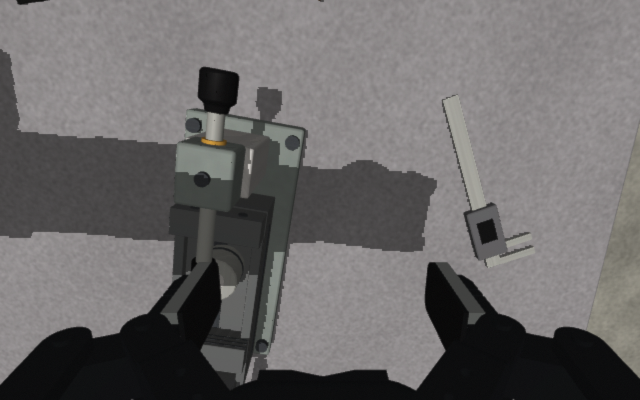

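```bash
cat > h.py <<'E'
from cell import env, snapshot
import cv2, numpy as np
from scipy.spatial.transform import Rotation as R
def cam(name):
    st=env.sense(); s=snapshot(name); 
    if name=="wrist":
        T=np.eye(4); T[:3,:3]=R.from_quat(st["tcp_rot"]).as_matrix(); T[:3,3]=st["eef_pos"]
        s["T"]=T@s["tool_from_camera"]
    return s
def unproj(s,uv,z):
    d=np.linalg.inv(s["K"])@np.array([uv[0],uv[1],1.]); d=s["T"][:3,:3]@d; o=s["T"][:3,3]
    return o+d*(z-o[2])/d[2]
def proj(s,P):
    P=np.atleast_2d(P); T=np.linalg.inv(s["T"]); c=P@T[:3,:3].T+T[:3,3]; q=c@s["K"].T
    return q[:,:2]/q[:,2:]
def crop(s,name,x0,y0,x1,y1,k):
    im=s["pixels"][y0:y1,x0:x1,::-1]; im=cv2.resize(np.ascontiguousarray(im),None,fx=k,fy=k,interpolation=cv2.INTER_CUBIC)
    cv2.imwrite(name,im)
def viseT(x,y,th):
    T=np.eye(4); T[:2,:2]=[[np.cos(th),-np.sin(th)],[np.sin(th),np.cos(th)]]; T[:2,3]=[x,y]; return T
E
python3 - <<'E'
from h import *
s=cam("side"); crop(s,"pics/b1.png",190,120,390,280,4); crop(s,"pics/b2.png",220,280,460,400,3.3)
import pickle; pickle.dump({k:s[k] for k in("K","T","pixels")},open("side0.pkl","wb"))
w=cam("wrist"); pickle.dump({k:w[k] for k in("K","T","pixels")},open("wrist0.pkl","wb"))
for p in [(328,345),(328,374),(376,374)]: print(p,unproj(s,p,.034))
print(unproj(s,(438,388),.034), unproj(s,(262,322),.01))
E
```

```text
(328, 345) [0.48144732 0.25722054 0.034     ]
(328, 374) [0.47532889 0.31684962 0.034     ]
(376, 374) [0.37608924 0.30482008 0.034     ]
[0.249456   0.31682361 0.034     ] [0.63884593 0.2145974  0.01      ]
```

View pics/b1.png

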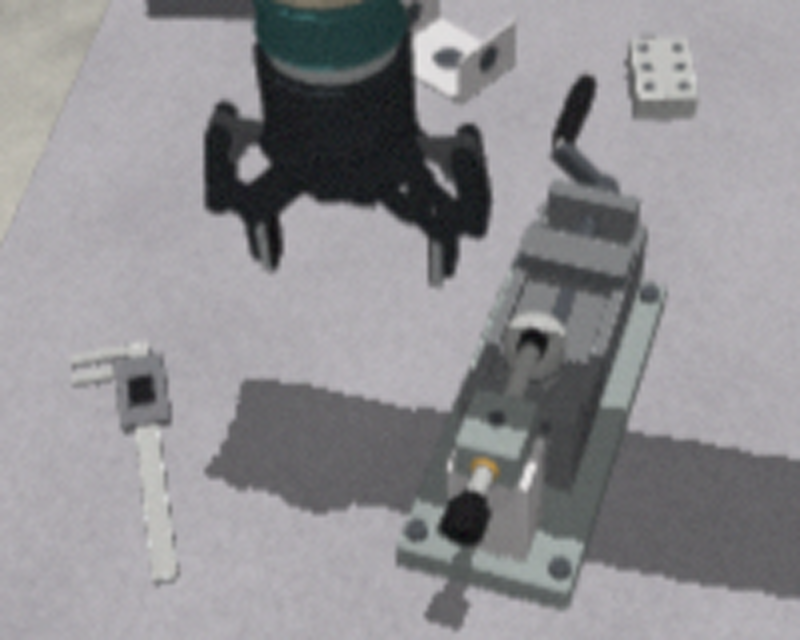

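View pics/b2.png

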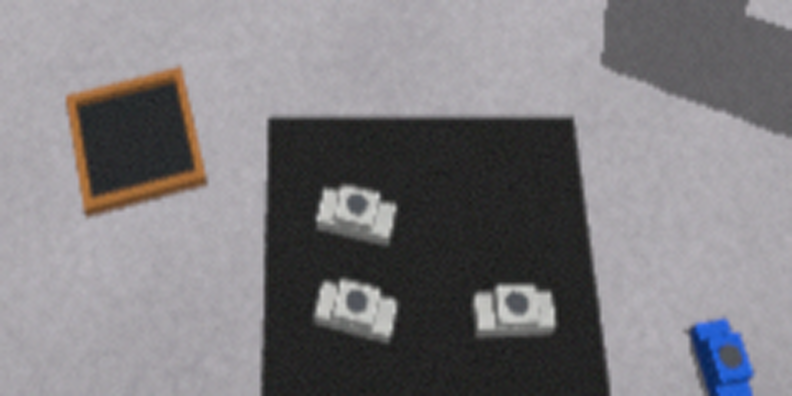

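```bash
python3 - <<'E'
from h import *
import pickle
s=pickle.load(open("side0.pkl","rb")); w=pickle.load(open("wrist0.pkl","rb"))
a=unproj(s,(290,256.3),.026);b=unproj(s,(333,267.5),.026);c=unproj(s,(356,192.5),.026)
print(a,b,c,np.linalg.norm(a-b),np.linalg.norm(c-b))
print(unproj(w,(307,128),.026),unproj(w,(190,108),.026),unproj(w,(218,90),.125),unproj(s,(306,249),.125))
crop(w,"pics/b3.png",150,50,350,210,4); crop(w,"pics/b4.png",150,200,350,400,3)
E
```

```text
[0.60122229 0.04136021 0.026     ] [0.48877227 0.0601028  0.026     ] [ 0.44543422 -0.1969565   0.026     ] 0.11400127393608869 0.260686916617614
[0.60878512 0.04379542 0.026     ] [0.49715125 0.06274875 0.026     ] [0.55383579 0.07769277 0.125     ] [0.55382253 0.07693941 0.125     ]
```

View pics/b3.png

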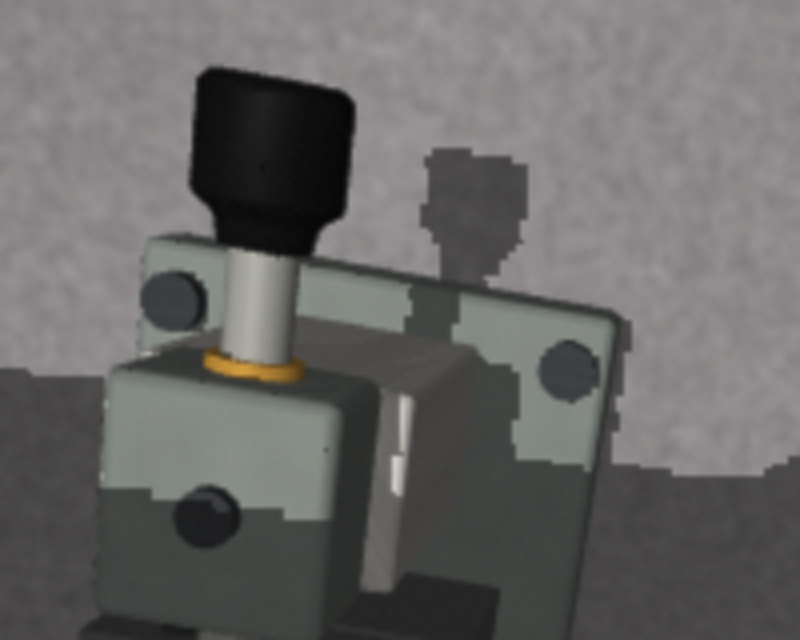

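View pics/b4.png

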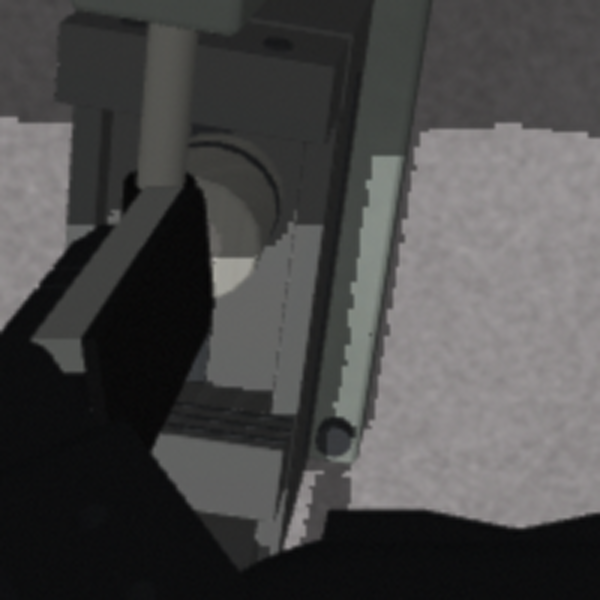

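send_rows:
  rows:
    - [[-8,-18,-10],[0,0,0.042],0]
    - [[-8,-18,-10],[0,0,0.042],0]
    - [[-8,-18,-10],[0,0,0.042],0]
    - [[-8,-18,-10],[0,0,0.042],0]
    - [[0,0,0],[0,0,0],0]

```text
time_s: 0.75
eef_pos: [0.5479, -0.0277, 0.2701]
tcp_rot: [0.766, 0.643, -0.002, -0.002]
contact_force: [0.0, -0.1, 0.5]
finger_gap: 1.0
```

```bash
python3 - <<'E'
from h import *
import pickle
w=cam("wrist"); pickle.dump({k:w[k] for k in("K","T","pixels")},open("wrist1.pkl","wb"))
st=env.sense(); print(st["eef_pos"],R.from_quat(st["tcp_rot"]).as_matrix().round(3).tolist())
crop(w,"pics/c1.png",0,0,640,400,1.25)
E
```

```text
[ 0.5487884  -0.0274938   0.26930133] [[0.172, 0.985, -0.004], [0.985, -0.172, 0.001], [0.0, -0.004, -1.0]]
```

View pics/c1.png

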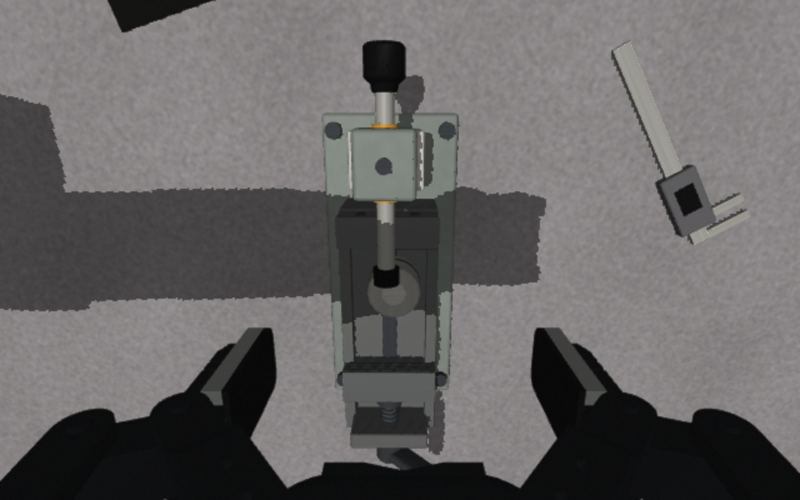

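```bash
python3 - <<'E'
from h import *
import pickle
from scipy.optimize import least_squares
w=pickle.load(open("wrist1.pkl","rb"))
pts=[((323,114),(-58,135,26)),((459,114),(58,135,26)),((350,129),(-26,122,143)),((418,129),(26,122,143)),((352,201),(-26,78,143)),((417,201),(26,78,143)),((336,249),(-38,35,101)),((437,249),(38,35,101))]
uv=np.array([p[0] for p in pts])/1.25; P=np.array([p[1] for p in pts])/1000
def f(v):
    T=viseT(*v); return (proj(w,P@T[:3,:3].T+T[:3,3])-uv).ravel()
r=least_squares(f,[.527,-.081,-.167]); print(r.x,r.fun.reshape(-1,2).round(1).tolist())
T=viseT(*r.x)
print("knob",(T@[0,.160,.125,1])[:3])
# jaw face y from pixel
for uvp in [(345,364),(390,374)]:
    p=unproj(w,np.array(uvp)/1.25,.101); print("jaw",(np.linalg.inv(T)@[*p,1])[:3])
crop(w,"pics/c2.png",255,0,375,370,2.1)
s=pickle.load(open("side0.pkl","rb"))
print(proj(s,np.array([[.0,.160,.125,1],[.058,.135,.026,1],[-.058,.135,.026,1]])@T.T[:,:3]))
E
```

```text
[ 0.5255507  -0.07845332 -0.18231584] [[-1.3, -3.5], [0.6, -2.7], [-8.1, 0.2], [7.9, 0.7], [-7.7, 1.5], [7.3, 2.0], [0.0, 0.6], [1.3, 1.2]]
knob [0.5545599  0.07889491 0.125     ]
jaw [-0.03437976 -0.06095247  0.101     ]
jaw [ 0.00181957 -0.06975187  0.101     ]
[[305.56450246 249.68236869]
 [287.58675471 256.86498615]
 [331.14893086 268.9578987 ]]
```

View pics/c2.png

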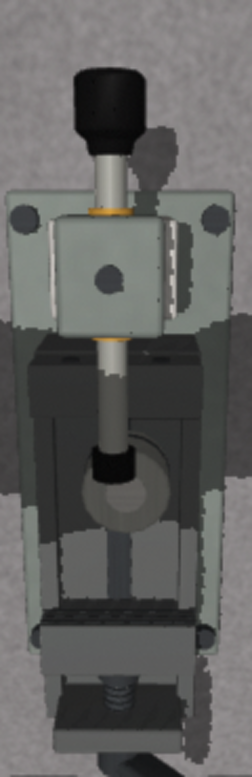

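```bash
python3 - <<'E'
from h import *
import pickle
from scipy.optimize import least_squares
w=pickle.load(open("wrist1.pkl","rb")); s=pickle.load(open("side0.pkl","rb"))
o=np.array([255,0])
pts=[((8,192),(-58,135,26)),((233,192),(58,135,26)),((29,417),(-38,35,101)),((203,417),(38,35,101)),((32,363),(-38,59,101)),((202,363),(38,59,101)),((111,190),(0,140,125)),((112,400),(0,45,125))]
uv=np.array([p[0] for p in pts])/2.1+o; P=np.array([p[1] for p in pts])/1000
W=np.ones((8,2)); W[6:,1]=0
def f(v):
    T=viseT(*v); return ((proj(w,P@T[:3,:3].T+T[:3,3])-uv)*W).ravel()
r=least_squares(f,[.527,-.081,-.167],loss='soft_l1'); print(r.x,f(r.x).reshape(-1,2).round(1).tolist())
T=viseT(*r.x)
im=w["pixels"][:,:,::-1].copy()
def box(x0,x1,y0,y1,z,c):
    q=np.array([[x0,y0,z],[x1,y0,z],[x1,y1,z],[x0,y1,z]])/1000
    q=proj(w,q@T[:3,:3].T+T[:3,3]); cv2.polylines(im,[np.round(q*16).astype(int)],True,c,1,shift=4)
box(-58,58,-135,135,26,(0,0,255));box(-26,26,78,122,143,(0,255,0));box(-38,38,35,59,101,(255,0,0));box(-13,13,149.5,170.5,125,(0,255,255)); box(-39,39,-135,-121,112,(255,255,0)); box(-38,38,-98,-70,101,(255,0,255)); box(-30,30,-70,35,75,(0,255,255))
im=cv2.resize(im[0:370,230:400],None,fx=2.1,fy=2.1*0.75 if 0 else 2.1); cv2.imwrite("pics/c3.png",im[:600])
print(proj(s,np.array([[.0,.160,.125,1],[.058,.135,.026,1],[-.058,.135,.026,1]])@T.T[:,:3]), T@[0,.16,.125,1])
E
```

```text
[ 0.52620948 -0.07750164 -0.17736519] [[-2.0, -4.5], [1.7, -4.3], [0.3, 0.3], [-0.4, 0.6], [-2.3, 0.6], [0.7, 0.9], [-0.1, -0.0], [0.6, 0.0]]
[[305.55054798 250.08954821]
 [287.47758347 257.31527084]
 [331.13833075 269.23534511]] [0.55443935 0.07998828 0.125      1.        ]
```

View pics/c3.png

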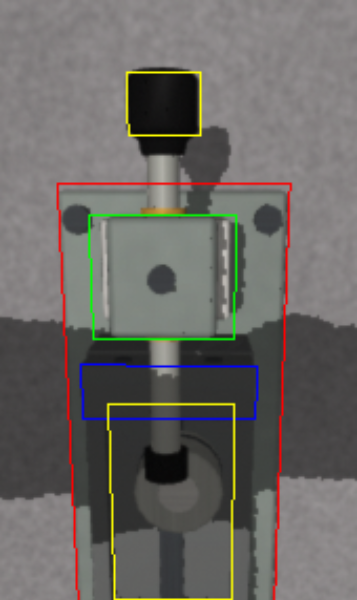

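```bash
cat >> h.py <<'E'
V=viseT(.5262,-.0778,-.176)
def delta(pos,yaw=None,vise=True):
    """pos: TCP target (mm if vise frame). yaw: world angle of tool y axis"""
    st=env.sense(); M=R.from_quat(st["tcp_rot"]).as_matrix()
    p=(V@[pos[0]/1e3,pos[1]/1e3,pos[2]/1e3,1])[:3] if vise else np.array(pos)/1e3
    print("t",round(st["time_s"],2),"at",(st["eef_pos"]*1e3).round(1),"vise",((np.linalg.inv(V)@[*st["eef_pos"],1])[:3]*1e3).round(1),"F",st["contact_force"].round(1),"gap",round(st["finger_gap"],3))
    print("shift tool",(M.T@(p-st["eef_pos"])*1e3).round(1))
    if yaw is not None:
        Z=np.array([[-np.sin(yaw),np.cos(yaw),0],[np.cos(yaw),np.sin(yaw),0],[0,0,-1]]).T
        Y=np.array([[-np.sin(yaw),np.cos(yaw),0]]).T
        T=np.column_stack([Y[:,0],[np.cos(yaw),np.sin(yaw),0],[0,0,-1]])
        print("turn",R.from_matrix(M.T@T).as_rotvec().round(4))
E
python3 -c "
from h import *
delta((0,160,160),-.176)"
```

```text
t 0.8 at [548.8 -27.5 269.3] vise [ 13.4  53.5 269.3] F [-0.1  0.3 -0.8] gap 1.0
shift tool [106.6 -12.6 109.4]
turn [-0.0044 -0.      0.0032]
```

send_rows:
  rows:
    - [[36,-4,10],[0,0,0],0]
    - [[36,-4,30],[0,0,0],0]
    - [[34,-4,35],[0,0,0],0]
    - [[0,0,34],[0,0,0],0]
    - [[0,0,0],[0,0,0],0]

```text
time_s: 1.3
eef_pos: [0.5611, 0.083, 0.1567]
tcp_rot: [0.765, 0.644, 0.002, 0.001]
contact_force: [-2.2, -0.7, 0.3]
finger_gap: 0.998
```

```bash
python3 -c "
from h import *
delta((0,160,107),-.176)
crop(cam('wrist'),'pics/d1.png',0,0,640,400,1.25)"
```

```text
t 1.3 at [561.1  83.  156.7] vise [  6.2 164.5 156.7] F [-2.2 -0.7  0.3] gap 0.998
shift tool [-4.5 -6.4 49.7]
turn [ 0.0034 -0.0016  0.0047]
```

View pics/d1.png

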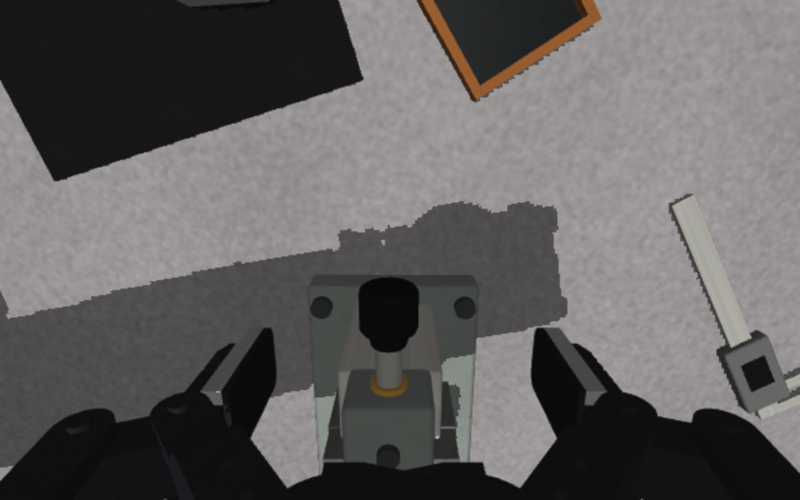

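send_rows:
  rows:
    - [[-4,-6,10],[0,0,0],0]
    - [[0,0,20],[0,0,0],0]
    - [[0,0,20],[0,0,0],0]
    - [[0,0,0],[0,0,0],0]

```text
time_s: 1.75
eef_pos: [0.562, 0.0782, 0.1137]
tcp_rot: [0.766, 0.643, 0.008, 0.005]
contact_force: [-0.7, -0.7, -0.9]
finger_gap: 0.998
```

```bash
python3 -c "
from h import *
delta((0,160,107),-.176)
crop(cam('wrist'),'pics/d2.png',0,0,640,400,1.25)"
```

```text
t 1.75 at [562.   78.2 113.7] vise [  8.  159.8 113.7] F [-0.7 -0.7 -0.9] gap 0.998
shift tool [ 0.2 -8.1  6.5]
turn [ 0.0183 -0.0049  0.0025]
```

View pics/d2.png

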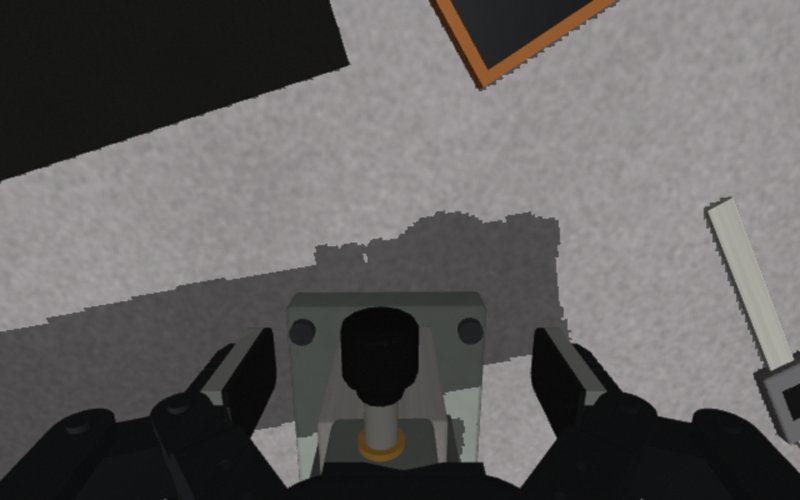

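send_rows:
  rows:
    - [[0,-8,4],[0.018,-0.005,0],0]
    - [[0,0,0],[0,0,0],0]

```text
time_s: 2.0
eef_pos: [0.5572, 0.0789, 0.1142]
tcp_rot: [0.766, 0.643, 0.003, 0.002]
contact_force: [-0.0, -0.5, 0.2]
finger_gap: 0.997
```

```bash
python3 -c "
from h import *
delta((0,160,107),-.176)
"
```

```text
t 2.0 at [557.2  78.9 114.2] vise [  3.1 159.7 114.2] F [-0.  -0.5  0.2] gap 0.997
shift tool [ 0.3 -3.2  7.1]
turn [ 0.0067 -0.001   0.0011]
```

send_rows:
  rows:
    - [[0,-5,10],[0.008,0,0],0]
    - [[0,0,2],[0,0,0],0]
    - [[0,0,0],[0,0,0],0]

```text
time_s: 2.3
eef_pos: [0.5538, 0.0797, 0.1037]
tcp_rot: [0.766, 0.643, 0.002, 0.0]
contact_force: [0.4, -0.5, 1.1]
finger_gap: 0.996
```

```bash
python3 -c "
from h import *
delta((0,160,107),-.176)
"
```

```text
t 2.3 at [553.8  79.7 103.7] vise [ -0.4 159.9 103.7] F [ 0.4 -0.5  1.1] gap 0.996
shift tool [ 0.1  0.4 -3.3]
turn [ 0.0025 -0.0018  0.0009]
```

send_rows:
  rows:
    - [[0,0,-3],[0,0,0],255]
    - [[0,0,0],[0,0,0],255]
    - [[0,0,0],[0,0,0],255]
    - [[0,0,0],[0,0,0],255]
    - [[0,0,0],[0,0,0],255]

```text
time_s: 2.8
eef_pos: [0.5542, 0.0798, 0.1074]
tcp_rot: [0.766, 0.643, 0.002, 0.001]
contact_force: [-0.1, -0.5, 0.5]
finger_gap: 0.283
```

send_rows:
  rows:
    - [[0,0,0],[0,0,0],255]
    - [[0,0,0],[0,0,0],255]
    - [[0,0,0],[0,0,0],255]

```text
time_s: 3.1
eef_pos: [0.5541, 0.0798, 0.1074]
tcp_rot: [0.766, 0.643, 0.002, 0.001]
contact_force: [-0.9, 0.0, 0.3]
finger_gap: 0.283
```

```bash
python3 -c "
from h import *
delta((0,160,107),-.176)
"
```

```text
t 3.1 at [554.1  79.8 107.4] vise [-1.000e-01  1.601e+02  1.074e+02] F [-0.9  0.   0.3] gap 0.283
shift tool [-0.1  0.1  0.4]
turn [ 0.0031 -0.0019  0.0012]
```

send_rows:
  rows:
    - [[12,0,0],[0,0,0],255]
    - [[16,0,0],[0,0,0],255]
    - [[16,0,0],[0,0,0],255]
    - [[14,0,0],[0,0,0],255]
    - [[8,0,0],[0,0,0],255]

```text
time_s: 3.6
eef_pos: [0.5629, 0.1292, 0.1072]
tcp_rot: [0.768, 0.64, -0.016, 0.016]
contact_force: [-4.4, -27.2, 5.4]
finger_gap: 0.279
```

```bash
python3 -c "
from h import *
delta((0,211,107),-.176)
"
```

```text
t 3.6 at [562.9 129.2 107.2] vise [-2.000e-01  2.102e+02  1.072e+02] F [ -4.4 -27.2   5.4] gap 0.279
shift tool [0.8 0.1 0.1]
turn [ 0.0048  0.0455 -0.0061]
```

Fully out at the stop (force −27 N). Relax, open and lift; then look.

send_rows:
  rows:
    - [[0,0,0],[0,0.03,0],255]
    - [[0,0,0],[0,0,0],0]
    - [[0,0,0],[0,0,0],0]
    - [[0,0,0],[0,0,0],0]
    - [[0,0,0],[0,0,0],0]

```text
time_s: 4.1
eef_pos: [0.5631, 0.1308, 0.1067]
tcp_rot: [0.768, 0.64, -0.005, 0.007]
contact_force: [0.8, 0.1, 0.3]
finger_gap: 0.944
```

send_rows:
  rows:
    - [[0,0,-30],[0,0,0],0]
    - [[-25,0,-40],[0,0,0],0]
    - [[-45,0,-40],[0,0,0],0]
    - [[-45,0,-30],[0,0,0],0]
    - [[-40,0,-20],[0,0,0],0]

```text
time_s: 4.6
eef_pos: [0.5349, -0.0083, 0.2618]
tcp_rot: [0.765, 0.644, -0.008, 0.005]
contact_force: [1.6, -0.3, -0.5]
finger_gap: 1.001
```

```bash
python3 -c "
from h import *
delta((0,22,200),-.176)
crop(cam('wrist'),'pics/d3.png',0,0,640,400,1.25)"
```

```text
t 4.6 at [534.9  -8.3 261.8] vise [ -3.6  70.  261.8] F [ 1.6 -0.3 -0.5] gap 1.001
shift tool [-46.8   3.6  62.7]
turn [-0.0037  0.0184  0.0059]
```

View pics/d3.png

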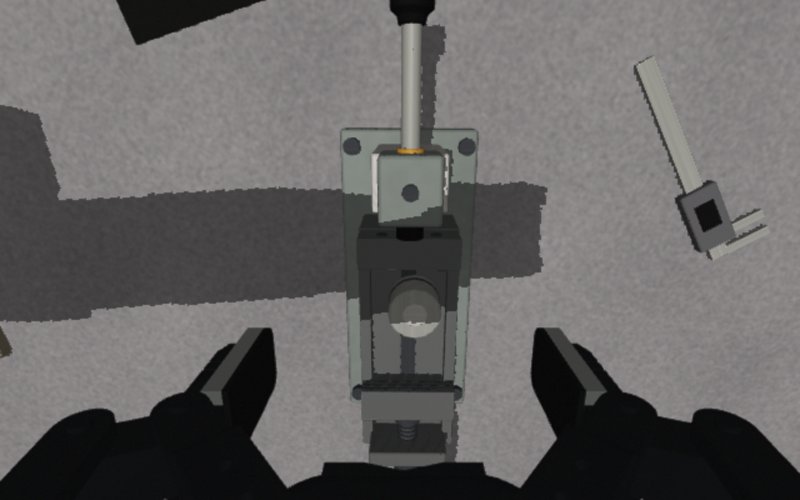

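```bash
python3 -c "
from h import *
w=cam('wrist'); crop(w,'pics/d4.png',270,150,390,340,3.1)
im=w['pixels'][:,:,::-1].copy()
for x,y in [(0,18),(0,22),(3,20)]:
    c=[[x+20*np.cos(a),y+20*np.sin(a),107] for a in np.linspace(0,6.28,40)]; c=np.array(c)/1e3
    q=proj(w,c@V[:3,:3].T+V[:3,3]); cv2.polylines(im,[np.round(q*16).astype(int)],True,{18:(0,0,255),22:(0,255,0),20:(255,0,0)}[y],1,shift=4)
cv2.imwrite('pics/d5.png',cv2.resize(im[150:340,270:390],None,fx=3.1,fy=3.1))
"
```

```text
(no output)
```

View pics/d4.png

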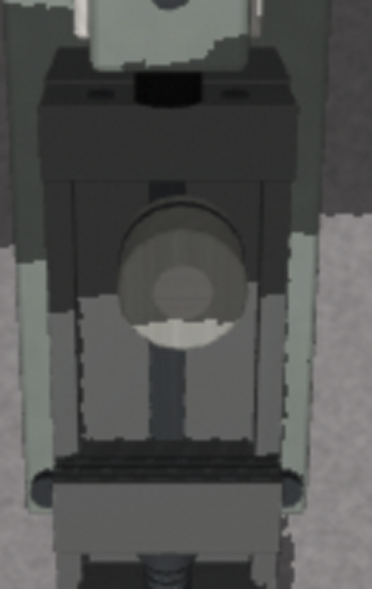

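View pics/d5.png

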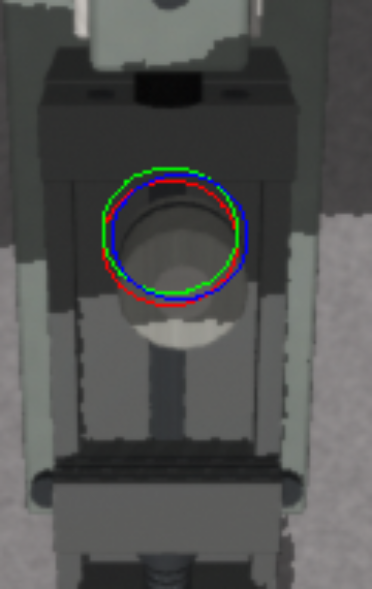

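```bash
cat >> h.py <<'E'
def vbox(im,w,x0,x1,y0,y1,z,c,T=None):
    T=V if T is None else T
    q=np.array([[x0,y0,z],[x1,y0,z],[x1,y1,z],[x0,y1,z]])/1000
    q=proj(w,q@T[:3,:3].T+T[:3,3]); cv2.polylines(im,[np.round(q*16).astype(int)],True,c,1,shift=4)
def vcirc(im,w,x,y,r,z,c,T=None):
    T=V if T is None else T
    q=np.array([[x+r*np.cos(a),y+r*np.sin(a),z] for a in np.linspace(0,6.28,40)])/1e3
    q=proj(w,q@T[:3,:3].T+T[:3,3]); cv2.polylines(im,[np.round(q*16).astype(int)],True,c,1,shift=4)
E
python3 -c "
from h import *
w=cam('wrist'); print(env.sense()['joint_velocities'])
im=w['pixels'][:,:,::-1].copy()
vbox(im,w,-38,38,35,59,101,(255,0,0));vbox(im,w,-58,58,-135,135,26,(0,0,255));vbox(im,w,-30,30,-70,35,75,(0,255,255));vcirc(im,w,3,3,20,107,(0,255,0))
cv2.imwrite('pics/d6.png',cv2.resize(im[90:340,270:390],None,fx=2.4,fy=2.4))
delta((0,22,200),-.176)
"
```

```text
[ 0.04195642  0.02953805 -0.0466839  -0.00843832  0.01588027  0.01119806]
t 4.75 at [535.6  -9.2 261.8] vise [ -2.7  69.2 261.8] F [ 0.4 -0.1 -0.6] gap 1.002
shift tool [-46.1   2.8  62.6]
turn [-0.0019  0.0182  0.001 ]
```

View pics/d6.png

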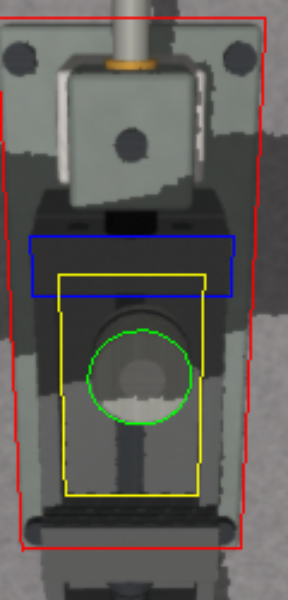

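```bash
python3 -c "
from h import *
import pickle
w=pickle.load(open('wrist1.pkl','rb'))
im=w['pixels'][:,:,::-1].copy()
vbox(im,w,-38,38,35,59,101,(255,0,0));vcirc(im,w,3,3,20,107,(0,255,0));vbox(im,w,-30,30,-70,35,75,(0,255,255))
vcirc(im,w,3,3,20,75,(0,255,0))
cv2.imwrite('pics/d7.png',cv2.resize(im[130:340,255:375],None,fx=2.8,fy=2.8))
delta((3,3,88),-.176)
"
```

```text
t 4.75 at [535.6  -9.2 261.8] vise [ -2.7  69.2 261.8] F [ 0.4 -0.1 -0.6] gap 1.002
shift tool [-63.    6.  174.9]
turn [-0.0019  0.0182  0.001 ]
```

View pics/d7.png

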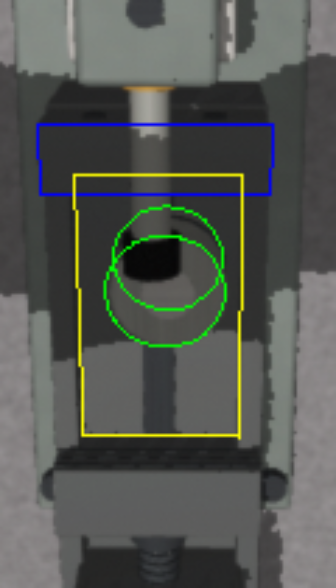

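send_rows:
  rows:
    - [[-25,3,20],[0,0.009,0],0]
    - [[-25,3,30],[0,0.009,0],0]
    - [[-13,0,30],[0,0,0],0]
    - [[0,0,20],[0,0,0],0]
    - [[0,0,5],[0,0,0],0]

```text
time_s: 5.25
eef_pos: [0.531, -0.0695, 0.1521]
tcp_rot: [0.764, 0.645, 0.001, -0.002]
contact_force: [-0.2, -0.6, 0.0]
finger_gap: 0.995
```

```bash
python3 -c "
from h import *
delta((3,3,87),-.176)
w=cam('wrist'); 
im=w['pixels'][:,:,::-1].copy()
vbox(im,w,-38,38,35,59,101,(255,0,0));vcirc(im,w,3,3,20,107,(0,255,0))
cv2.imwrite('pics/e1.png',cv2.resize(im,None,fx=1.25,fy=1.25))"
```

```text
t 5.25 at [531.  -69.5 152.1] vise [  3.3   9.  152.1] F [-0.2 -0.6  0. ] gap 0.995
shift tool [-6.3 -0.2 65. ]
turn [-0.002  -0.0045  0.0064]
```

View pics/e1.png

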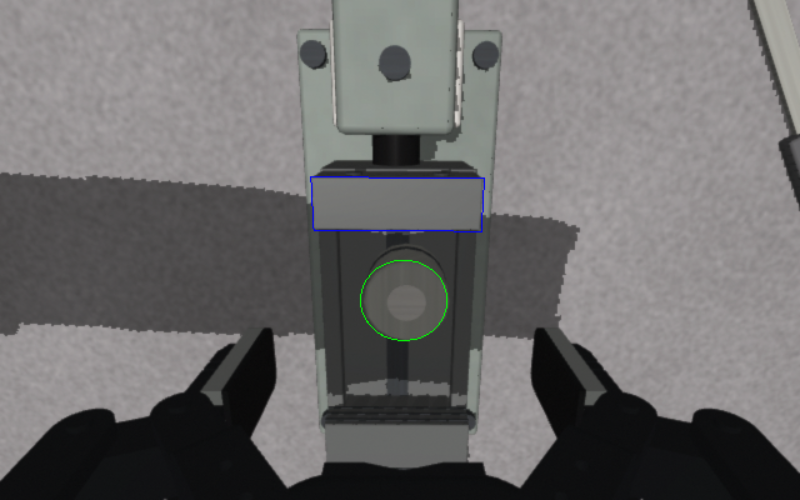

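send_rows:
  rows:
    - [[-6,1,20],[0,0,0],0]
    - [[-2,0,25],[0,0,0],0]
    - [[0,0,16],[0,0,0],0]
    - [[0,0,4],[0,0,0],0]
    - [[0,0,0],[0,0,0],0]

```text
time_s: 5.8
eef_pos: [0.5341, -0.073, 0.088]
tcp_rot: [0.762, 0.648, 0.003, -0.001]
contact_force: [-0.2, -0.3, 0.2]
finger_gap: 1.001
```

```bash
python3 -c "
from h import *
delta((3.5,3,86),-.176)"
```

```text
t 5.8 at [534.1 -73.   88. ] vise [ 7.   6.1 88. ] F [-0.2 -0.3  0.2] gap 1.001
shift tool [-3.  -3.5  2. ]
turn [ 0.0019 -0.0055  0.014 ]
```

send_rows:
  rows:
    - [[-4,-5,2],[0,0,0.02],0]
    - [[-1,-1,0],[0,0,0],0]
    - [[0,0,0],[0,0,0],0]

```text
time_s: 6.1
eef_pos: [0.5293, -0.0769, 0.0889]
tcp_rot: [0.768, 0.64, 0.004, 0.001]
contact_force: [-1.3, 0.2, -1.2]
finger_gap: 0.996
```

```bash
python3 -c "
from h import *
delta((3.5,3,86),-.176)"
```

```text
t 6.1 at [529.3 -76.9  88.9] vise [ 2.9  1.4 88.9] F [-1.3  0.2 -1.2] gap 0.996
shift tool [1.6 0.6 2.9]
turn [ 0.0066 -0.0052 -0.0061]
```

Close enough; grip.

send_rows:
  rows:
    - [[1,0,2],[0,0,0],255]
    - [[0,0,0],[0,0,0],255]
    - [[0,0,0],[0,0,0],255]
    - [[0,0,0],[0,0,0],255]
    - [[0,0,0],[0,0,0],255]

```text
time_s: 6.6
eef_pos: [0.531, -0.0764, 0.0888]
tcp_rot: [0.769, 0.64, 0.005, 0.002]
contact_force: [0.9, 0.4, -1.0]
finger_gap: 0.442
```

send_rows:
  rows:
    - [[0,0,-10],[0,0,0],255]
    - [[0,0,-25],[0,0,0],255]
    - [[0,0,-35],[0,0,0],255]
    - [[0,0,-35],[0,0,0],255]
    - [[0,0,-5],[0,0,0],255]

```text
time_s: 7.1
eef_pos: [0.5245, -0.0754, 0.1983]
tcp_rot: [0.769, 0.64, 0.001, -0.003]
contact_force: [1.2, -1.0, -3.0]
finger_gap: 0.44
```

```bash
python3 -c "
from h import *
delta((3.5,3,86),-.176)
crop(cam('wrist'),'pics/e2.png',0,0,640,400,1)
crop(cam('side'),'pics/e3.png',220,250,460,400,3.3)"
```

```text
t 7.1 at [524.5 -75.4 198.3] vise [ -2.1   2.  198.3] F [ 1.2 -1.  -3. ] gap 0.44
shift tool [  0.3   5.9 112.2]
turn [-0.0034 -0.0061 -0.0067]
```

View pics/e2.png

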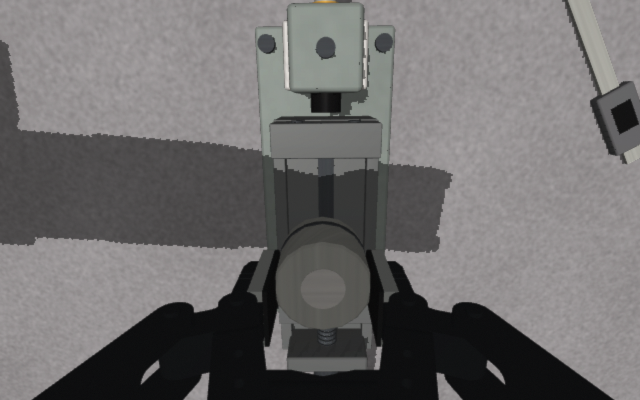

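View pics/e3.png

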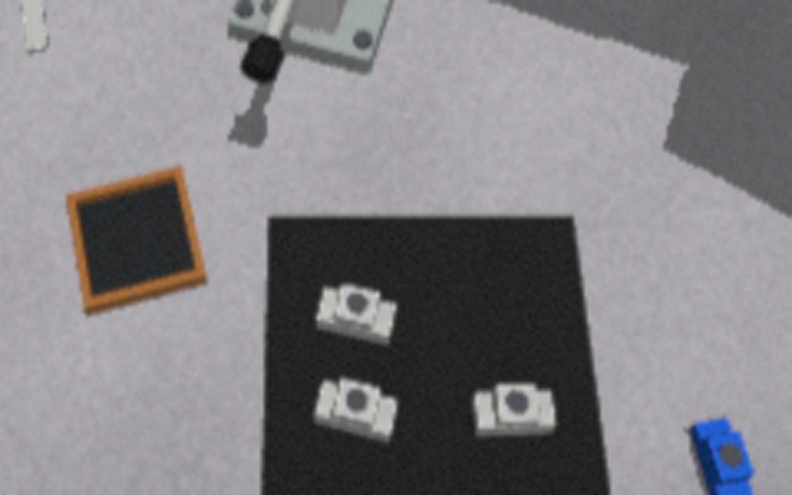

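```bash
python3 -c "
from h import *
s=cam('side')
c=[unproj(s,(220+u/3.3,250+v/3.3),.016) for u,v in [(67,194),(180,168),(205,272),(85,301)]]
c=np.array(c); print(c.round(4),c.mean(0),[np.linalg.norm(c[i]-c[i-1]).round(4) for i in range(4)])
m=c.mean(0)*1e3
d=c[1]-c[0];print(np.arctan2(d[1],d[0]))
delta((m[0],m[1],150),-.176,vise=False)
"
```

```text
[[0.695  0.1917 0.016 ]
 [0.619  0.1622 0.016 ]
 [0.5875 0.2353 0.016 ]
 [0.6643 0.2648 0.016 ]] [0.6414575 0.2134919 0.016    ] [np.float64(0.0793), np.float64(0.0815), np.float64(0.0796), np.float64(0.0823)]
-2.7719816962266943
t 7.25 at [521.4 -74.6 193.2] vise [ -5.3   2.3 193.2] F [-0.2  0.3 -3.4] gap 0.445
shift tool [304.8  66.2  44.5]
turn [-0.0116 -0.0068 -0.0068]
```

send_rows:
  rows:
    - [[20,10,-20],[0,0,0],255]
    - [[40,12,-10],[0,0,0],255]
    - [[42,12,0],[0,0,0],255]
    - [[42,12,0],[0,0,0],255]
    - [[42,10,0],[0,0,0],255]

```text
time_s: 7.75
eef_pos: [0.6039, 0.0988, 0.2098]
tcp_rot: [0.772, 0.635, -0.01, -0.014]
contact_force: [1.4, -1.4, -2.5]
finger_gap: 0.438
```

send_rows:
  rows:
    - [[40,6,0],[0,0,0],255]
    - [[35,3,0],[0,0,0],255]
    - [[25,0,0],[0,0,0],255]
    - [[10,0,0],[0,0,0],255]
    - [[0,0,0],[0,0,0],255]

```text
time_s: 8.25
eef_pos: [0.6286, 0.2134, 0.1924]
tcp_rot: [0.77, 0.638, -0.021, -0.02]
contact_force: [0.5, -0.4, -3.9]
finger_gap: 0.439
```

```bash
python3 -c "
from h import *
delta((641.5,213.5,150),-.176,vise=False)
w=cam('wrist'); crop(w,'pics/f1.png',0,0,640,400,1.25)
"
```

```text
t 8.25 at [628.6 213.4 192.4] vise [ 49.9 304.7 192.4] F [ 0.5 -0.4 -3.9] gap 0.439
shift tool [ 2.7 15.  41.6]
turn [-0.0576  0.0055 -0.0116]
```

View pics/f1.png

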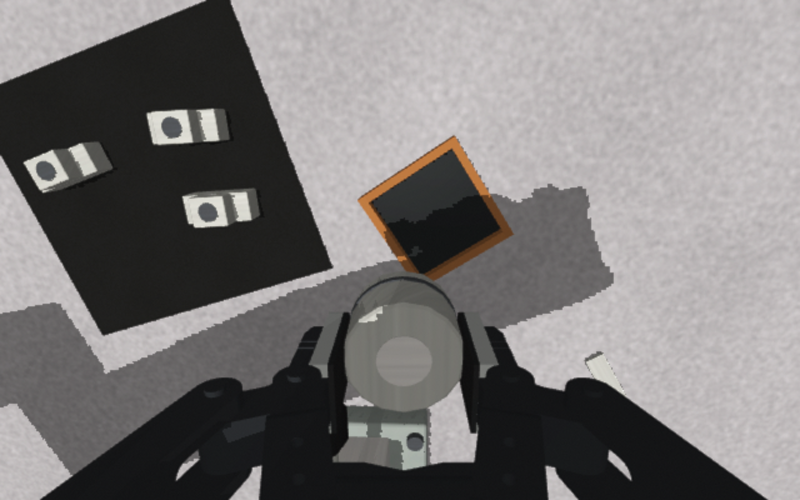

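```bash
python3 -c "
from h import *
w=cam('wrist')
c=np.array([unproj(w,(u/1.25,v/1.25),.016) for u,v in [(360,199),(454,136),(512,233)]])
print(c.round(4),np.linalg.norm(c[0]-c[1]),np.linalg.norm(c[1]-c[2]),(c[0]+c[2])/2)
delta((641.5,213.5,150),-.176,vise=False)
"
```

```text
[[0.5895 0.2369 0.016 ]
 [0.6642 0.2685 0.016 ]
 [0.6953 0.192  0.016 ]] 0.08103158122726 0.08249310874399622 [0.64241162 0.21449255 0.016     ]
t 8.35 at [628.4 211.7 192.9] vise [ 49.9 302.9 192.9] F [-0.9 -0.3 -3. ] gap 0.444
shift tool [ 4.5 15.  42.1]
turn [-0.0576  0.006  -0.0134]
```

send_rows:
  rows:
    - [[4,12,10],[-0.05,0,-0.01],255]
    - [[2,6,25],[-0.02,0,0],255]
    - [[0,0,30],[0,0,0],255]
    - [[0,0,20],[0,0,0],255]
    - [[0,0,0],[0,0,0],255]

```text
time_s: 8.85
eef_pos: [0.647, 0.2047, 0.1056]
tcp_rot: [0.77, 0.637, 0.001, 0.009]
contact_force: [-1.0, 0.1, -3.2]
finger_gap: 0.443
```

```bash
python3 -c "
from h import *
delta((642,214,21),-.176,vise=False)
"
```

```text
t 8.85 at [647.  204.7 105.6] vise [ 69.5 299.3 105.6] F [-1.   0.1 -3.2] gap 0.443
shift tool [ 9.  -8.  84.4]
turn [ 0.0155  0.0096 -0.0123]
```

send_rows:
  rows:
    - [[9,-8,10],[0.015,0.01,-0.01],255]
    - [[3,-3,25],[0,0,0],255]
    - [[0,0,25],[0,0,0],255]
    - [[0,0,5],[0,0,0],255]
    - [[0,0,0],[0,0,0],255]

```text
time_s: 9.35
eef_pos: [0.6408, 0.2176, 0.0438]
tcp_rot: [0.768, 0.64, 0.003, -0.0]
contact_force: [-0.1, -0.2, -2.8]
finger_gap: 0.442
```

```bash
python3 -c "
from h import *
delta((642,214,21),-.176,vise=False)
w=cam('wrist'); crop(w,'pics/f2.png',0,0,640,400,1.25)
"
```

```text
t 9.35 at [640.8 217.6  43.8] vise [ 61.1 310.9  43.8] F [-0.1 -0.2 -2.8] gap 0.442
shift tool [-3.5  1.8 22.7]
turn [ 0.0041 -0.0057 -0.0053]
```

View pics/f2.png

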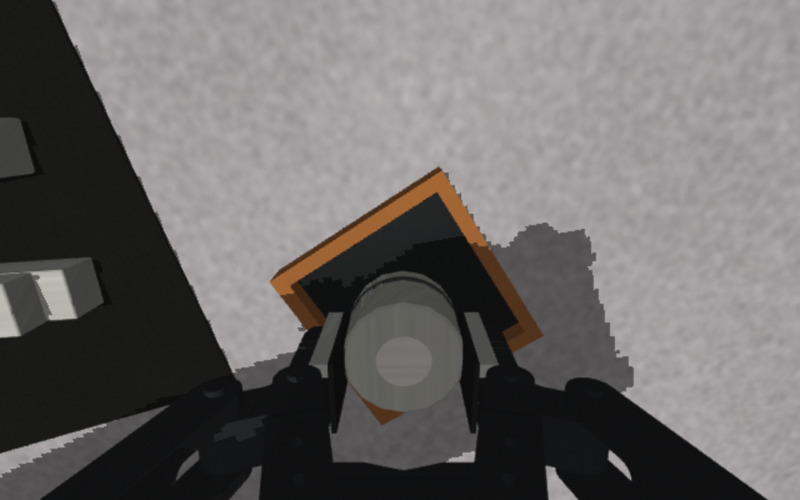

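send_rows:
  rows:
    - [[-4,2,10],[0,-0.005,0],255]
    - [[0,0,12],[0,0,0],255]
    - [[0,0,3],[0,0,0],255]
    - [[0,0,0],[0,0,0],255]

```text
time_s: 9.8
eef_pos: [0.6458, 0.2136, 0.0215]
tcp_rot: [0.768, 0.64, 0.005, 0.003]
contact_force: [0.4, -0.1, -3.0]
finger_gap: 0.446
```

```bash
python3 -c "
from h import *
delta((642,214,20),-.176,vise=False)
"
```

```text
t 9.8 at [645.8 213.6  21.5] vise [ 66.7 307.9  21.5] F [ 0.4 -0.1 -3. ] gap 0.446
shift tool [-0.3 -3.8  1.5]
turn [ 0.0108 -0.0033 -0.0055]
```

send_rows:
  rows:
    - [[0,-4,2],[0.01,0,0],255]
    - [[0,0,1],[0,0,0],255]

```text
time_s: 10.0
eef_pos: [0.6427, 0.2145, 0.0199]
tcp_rot: [0.768, 0.64, 0.002, -0.0]
contact_force: [-4.3, -0.5, 6.0]
finger_gap: 0.45
```

send_rows:
  rows:
    - [[0,0,1],[0,0,0],255]
    - [[0,0,0],[0,0,0],255]

```text
time_s: 10.2
eef_pos: [0.6428, 0.2146, 0.0201]
tcp_rot: [0.768, 0.64, 0.002, -0.0]
contact_force: [-0.0, -0.4, -3.6]
finger_gap: 0.444
```

Contact; release and lift.

send_rows:
  rows:
    - [[0,0,0],[0,0,0],0]
    - [[0,0,0],[0,0,0],0]
    - [[0,0,0],[0,0,0],0]
    - [[0,0,0],[0,0,0],0]

```text
time_s: 10.6
eef_pos: [0.6445, 0.2154, 0.021]
tcp_rot: [0.768, 0.64, 0.004, 0.0]
contact_force: [0.0, 0.3, 0.6]
finger_gap: 0.996
```

send_rows:
  rows:
    - [[0,0,-15],[0,0,0],0]
    - [[0,0,-35],[0,0,0],0]
    - [[0,-30,-45],[0,0,0],0]
    - [[0,-45,-45],[0,0,0],0]
    - [[0,-35,-10],[0,0,0],0]

```text
time_s: 11.1
eef_pos: [0.5483, 0.2324, 0.1646]
tcp_rot: [0.769, 0.639, 0.005, 0.001]
contact_force: [0.1, -0.2, 0.7]
finger_gap: 0.999
```

```bash
python3 -c "
from h import *
delta((481,257,180),-.176,vise=False)
w=cam('wrist'); crop(w,'pics/g1.png',0,0,640,400,1.25)
import pickle; pickle.dump({k:w[k] for k in('K','T','pixels')},open('wg1.pkl','wb'))
"
```

```text
t 11.1 at [548.3 232.4 164.6] vise [-32.6 309.3 164.6] F [ 0.1 -0.2  0.7] gap 0.999
shift tool [ 11.9 -70.6 -15.9]
turn [ 0.0075 -0.0074 -0.0092]
```

View pics/g1.png

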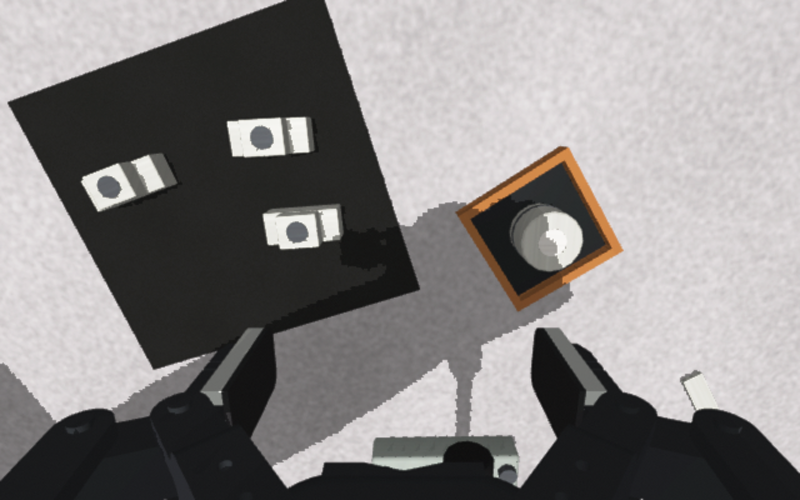

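```bash
python3 -c "
from h import *
import pickle
w=pickle.load(open('wg1.pkl','rb'))
crop(w,'pics/g2.png',50,80,290,210,3.3)
for u,v in [(297,231),(262,137),(109,187)]: print(unproj(w,(u/1.25,v/1.25),.034))
"
```

```text
[0.48342011 0.25133372 0.034     ]
[0.47748137 0.31166628 0.034     ]
[0.37622183 0.3003108  0.034     ]
```

View pics/g2.png

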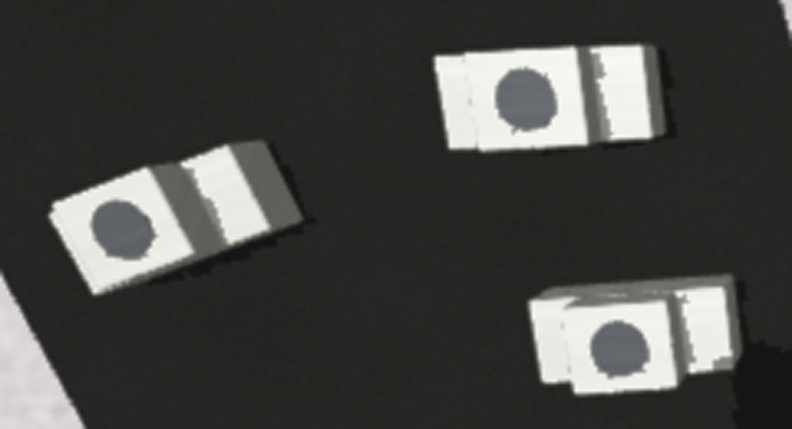

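```bash
cat >> h.py <<'E'
def quad(w,pts,z,o,k):
    c=np.array([unproj(w,(o[0]+u/k,o[1]+v/k),z) for u,v in pts])
    d=(c[1]-c[0]+c[2]-c[3])/2; e=(c[3]-c[0]+c[2]-c[1])/2
    print("centre",(c.mean(0)*1e3).round(1),"sides",(np.linalg.norm(d)*1e3).round(1),(np.linalg.norm(e)*1e3).round(1),"yaw",np.arctan2(d[1],d[0]).round(3),"yaw2",(np.arctan2(e[1],e[0])+np.pi/2).round(3))
E
python3 -c "
from h import *
import pickle
w=pickle.load(open('wg1.pkl','rb'))
for q in [[(563,303),(668,297),(680,387),(573,395)],[(465,53),(577,47),(588,145),(480,152)],[(52,208),(150,168),(195,255),(95,294)]]: quad(w,q,.034,(50,80),3.3)
"
```

```text
centre [483.9 251.2  34. ] sides 25.8 22.7 yaw -0.121 yaw2 -0.138
centre [477.5 311.2  34. ] sides 25.2 21.8 yaw -0.13 yaw2 -0.142
centre [376.1 299.8  34. ] sides 26.6 21.3 yaw 0.169 yaw2 0.121
```

```bash
python3 -c "
from h import *
delta((484,251,90),-.13,vise=False)
"
```

```text
t 11.15 at [541.8 233.1 164.7] vise [-39.1 308.8 164.7] F [-6.5  0.1  0.8] gap 1.001
shift tool [  6.7 -60.1  74.7]
turn [ 0.001  -0.0061 -0.0526]
```

send_rows:
  rows:
    - [[3,-20,10],[0,0,-0.03],0]
    - [[3,-25,20],[0,0,-0.02],0]
    - [[0,-10,20],[0,0,0],0]
    - [[0,0,10],[0,0,0],0]
    - [[0,0,0],[0,0,0],0]

```text
time_s: 11.65
eef_pos: [0.4894, 0.2504, 0.1119]
tcp_rot: [0.751, 0.66, 0.009, 0.001]
contact_force: [0.1, -0.1, 0.4]
finger_gap: 1.001
```

```bash
python3 -c "
from h import *
delta((484,251,90),-.13,vise=False)
w=cam('wrist'); crop(w,'pics/g3.png',0,0,640,400,1.25)
"
```

```text
t 11.65 at [489.4 250.4 111.9] vise [-93.7 316.7 111.9] F [ 0.1 -0.1  0.4] gap 1.001
shift tool [-0.4 -5.7 21.8]
turn [ 0.0138 -0.0123  0.0017]
```

View pics/g3.png

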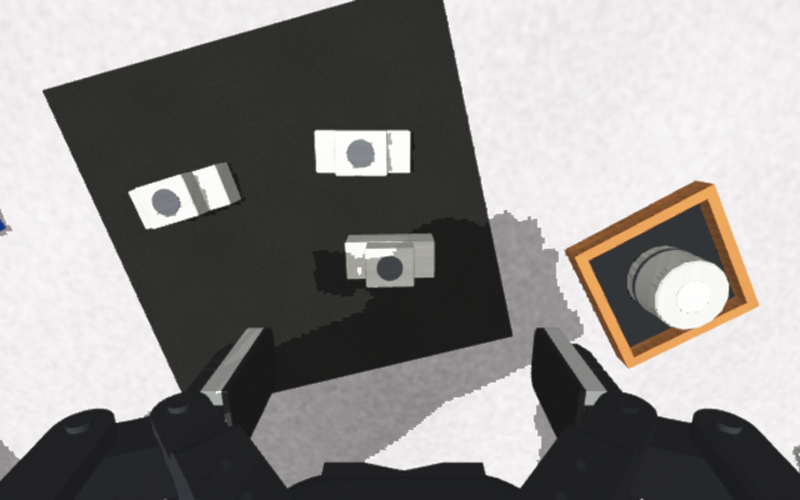

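```bash
python3 -c "
from h import *
w=cam('wrist')
quad(w,[(366,250),(413,248),(414,286),(366,288)],.034,(0,0),1.25)
delta((484,251,22),-.13,vise=False)
"
```

```text
centre [483.7 250.6  34. ] sides 25.3 21.2 yaw -0.09 yaw2 -0.126
t 11.75 at [490.9 250.7 113.1] vise [-92.3 317.2 113.1] F [ 0.6  0.3 -0.3] gap 1.002
shift tool [-1.8 -8.3 91. ]
turn [ 0.0158 -0.0134  0.0011]
```

send_rows:
  rows:
    - [[-2,-8,20],[0.015,-0.013,0],0]
    - [[0,-2,25],[0,0,0],0]
    - [[0,0,25],[0,0,0],0]
    - [[0,0,5],[0,0,0],0]
    - [[0,0,0],[0,0,0],0]

```text
time_s: 12.25
eef_pos: [0.4867, 0.2509, 0.0369]
tcp_rot: [0.752, 0.659, 0.003, 0.001]
contact_force: [0.2, -0.1, -0.0]
finger_gap: 1.001
```

```bash
python3 -c "
from h import *
delta((484,251,22),-.13,vise=False)
"
```

```text
t 12.25 at [486.7 250.9  36.9] vise [-96.4 316.7  36.9] F [ 0.2 -0.1 -0. ] gap 1.001
shift tool [-0.3 -2.8 14.9]
turn [ 0.0057 -0.0021 -0.0017]
```

send_rows:
  rows:
    - [[0,-3,10],[0.005,0,0],0]
    - [[0,-1,6],[0,0,0],0]
    - [[0,0,1],[0,0,0],0]
    - [[0,0,0],[0,0,0],0]

```text
time_s: 12.65
eef_pos: [0.4848, 0.2522, 0.0207]
tcp_rot: [0.752, 0.659, 0.002, 0.0]
contact_force: [0.3, 0.2, -0.2]
finger_gap: 0.999
```

```bash
python3 -c "
from h import *
delta((484,251,22),-.13,vise=False)
"
```

```text
t 12.65 at [484.8 252.2  20.7] vise [-98.6 317.6  20.7] F [ 0.3  0.2 -0.2] gap 0.999
shift tool [-1.2 -0.6 -1.3]
turn [ 0.0034 -0.0037 -0.0021]
```

send_rows:
  rows:
    - [[-1,0,-3],[0,0,0],255]
    - [[0,0,0],[0,0,0],255]
    - [[0,0,0],[0,0,0],255]
    - [[0,0,0],[0,0,0],255]
    - [[0,0,0],[0,0,0],255]

```text
time_s: 13.15
eef_pos: [0.4861, 0.2518, 0.0261]
tcp_rot: [0.752, 0.659, 0.004, 0.001]
contact_force: [-1.1, 0.6, -2.8]
finger_gap: 0.28
```

send_rows:
  rows:
    - [[0,0,0],[0,0,0],255]
    - [[0,0,-10],[0,0,0],255]
    - [[0,0,-20],[0,0,0],255]
    - [[0,0,-40],[0,0,0],255]
    - [[0,0,-40],[0,0,0],255]

```text
time_s: 13.65
eef_pos: [0.4777, 0.2482, 0.1319]
tcp_rot: [0.752, 0.659, -0.005, -0.003]
contact_force: [1.0, 0.4, -2.5]
finger_gap: 0.277
```

```bash
python3 -c "
from h import *
delta((0,18,200),-.176)
w=cam('wrist'); crop(w,'pics/g4.png',0,0,640,400,1)
"
```

```text
t 13.65 at [477.7 248.2 131.9] vise [-104.8  312.5  131.9] F [ 1.   0.4 -2.5] gap 0.277
shift tool [-299.1   91.1  -67.9]
turn [-0.0108  0.0041  0.0438]
```

View pics/g4.png

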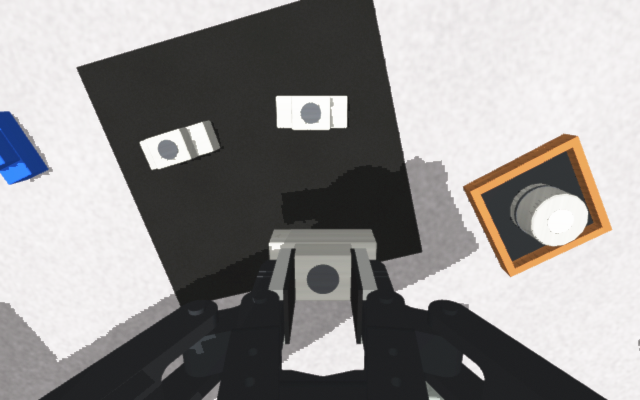

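send_rows:
  rows:
    - [[0,10,-40],[0,0,0.02],255]
    - [[-25,15,-30],[0,0,0.02],255]
    - [[-40,15,0],[0,0,0],255]
    - [[-40,15,0],[0,0,0],255]
    - [[-40,15,0],[0,0,0],255]

```text
time_s: 14.2
eef_pos: [0.5282, 0.0956, 0.2166]
tcp_rot: [0.762, 0.647, 0.003, 0.001]
contact_force: [1.4, -0.3, -2.6]
finger_gap: 0.281
```

```bash
python3 -c "
from h import *
delta((0,18,200),-.176)
"
```

```text
t 14.2 at [528.2  95.6 216.6] vise [-28.4 171.1 216.6] F [ 1.4 -0.3 -2.6] gap 0.281
shift tool [-153.5   26.2   16.1]
turn [ 0.0057 -0.0043  0.0132]
```

send_rows:
  rows:
    - [[-38,8,0],[0,0,0.01],255]
    - [[-38,8,0],[0,0,0],255]
    - [[-38,8,0],[0,0,0],255]
    - [[-20,2,0],[0,0,0],255]
    - [[0,0,0],[0,0,0],255]

```text
time_s: 14.7
eef_pos: [0.5305, -0.0512, 0.2172]
tcp_rot: [0.768, 0.641, 0.003, 0.002]
contact_force: [-0.2, 0.5, -2.4]
finger_gap: 0.28
```

```bash
python3 -c "
from h import *
delta((0,18,130),-.176)
"
```

```text
t 14.7 at [530.5 -51.2 217.2] vise [ -0.4  27.  217.2] F [-0.2  0.5 -2.4] gap 0.28
shift tool [-9.2 -0.2 87.2]
turn [ 0.0074 -0.0025 -0.0035]
```

send_rows:
  rows:
    - [[-8,0,15],[0.007,0,0],255]
    - [[-2,0,25],[0,0,0],255]
    - [[0,0,25],[0,0,0],255]
    - [[0,0,10],[0,0,0],255]
    - [[0,0,0],[0,0,0],255]

```text
time_s: 15.2
eef_pos: [0.5275, -0.0592, 0.1371]
tcp_rot: [0.767, 0.642, 0.001, -0.002]
contact_force: [0.1, -0.1, -2.7]
finger_gap: 0.281
```

```bash
python3 -c "
from h import *
delta((0,18,100),-.176)
w=cam('wrist'); 
im=w['pixels'][:,:,::-1].copy()
vbox(im,w,-38,38,35,59,101,(255,0,0)); vbox(im,w,-30,30,-70,35,75,(0,255,255))
cv2.imwrite('pics/h1.png',cv2.resize(im,None,fx=1.25,fy=1.25))
"
```

```text
t 15.2 at [527.5 -59.2 137.1] vise [ -2.   18.5 137.1] F [ 0.1 -0.1 -2.7] gap 0.281
shift tool [-0.6  2.1 37.1]
turn [-0.0022 -0.0035 -0.0008]
```

View pics/h1.png

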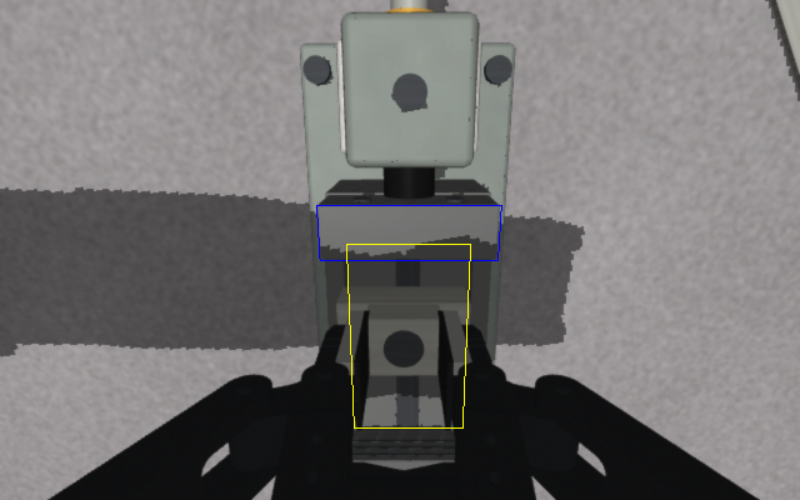

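send_rows:
  rows:
    - [[-1,2,10],[0,0,0],255]
    - [[0,1,12],[0,0,0],255]
    - [[0,0,8],[0,0,0],255]
    - [[0,0,0],[0,0,0],255]

```text
time_s: 15.65
eef_pos: [0.5332, -0.0604, 0.1079]
tcp_rot: [0.766, 0.643, 0.002, 0.0]
contact_force: [-0.1, 0.5, -1.7]
finger_gap: 0.283
```

```bash
python3 -c "
from h import *
delta((0,18,99),-.176)
"
```

```text
t 15.65 at [533.2 -60.4 107.9] vise [  3.8  18.3 107.9] F [-0.1  0.5 -1.7] gap 0.283
shift tool [-0.4 -3.8  8.9]
turn [ 0.0034 -0.0032  0.0011]
```

send_rows:
  rows:
    - [[0,-4,2],[0,0,0],255]
    - [[0,-1,3],[0,0,0],255]
    - [[0,-1,3],[0,0,0],255]
    - [[0,0,2],[0,0,0],255]

```text
time_s: 16.05
eef_pos: [0.5275, -0.0595, 0.0989]
tcp_rot: [0.766, 0.643, 0.003, 0.001]
contact_force: [-5.6, 1.2, 12.5]
finger_gap: 0.281
```

```bash
python3 -c "
from h import *
delta((0,18,99),-.176)
"
```

```text
t 16.05 at [527.5 -59.5  98.9] vise [-1.9 18.2 98.9] F [-5.6  1.2 12.5] gap 0.281
shift tool [-0.2  1.9 -0.1]
turn [ 0.0049 -0.003   0.0009]
```

send_rows:
  rows:
    - [[0,0,0],[0,0,0],0]
    - [[0,0,0],[0,0,0],0]
    - [[0,0,0],[0,0,0],0]
    - [[0,0,0],[0,0,0],0]

```text
time_s: 16.45
eef_pos: [0.5294, -0.06, 0.1006]
tcp_rot: [0.766, 0.643, 0.004, 0.003]
contact_force: [-1.1, -0.4, 0.4]
finger_gap: 0.937
```

send_rows:
  rows:
    - [[0,0,-20],[0,0,0],0]
    - [[0,0,-40],[0,0,0],0]
    - [[0,0,-40],[0,0,0],0]
    - [[30,-10,-10],[0,0,0],0]
    - [[40,-15,0],[0,0,0],0]

```text
time_s: 16.95
eef_pos: [0.5173, 0.0113, 0.2144]
tcp_rot: [0.769, 0.64, 0.004, 0.003]
contact_force: [0.3, 0.4, -0.3]
finger_gap: 1.004
```

```bash
python3 -c "
from h import *
delta((477.5,311,200),-.135,vise=False)
w=cam('wrist'); 
im=w['pixels'][:,:,::-1].copy()
vbox(im,w,-13,13,7,29,107,(0,0,255))
cv2.imwrite('pics/h2.png',cv2.resize(im,None,fx=1.25,fy=1.25))
"
```

```text
t 16.95 at [517.3  11.3 214.4] vise [-24.4  86.1 214.4] F [ 0.3  0.4 -0.3] gap 1.004
shift tool [287.5 -93.7  14.2]
turn [ 0.0099 -0.0025 -0.0477]
```

View pics/h2.png

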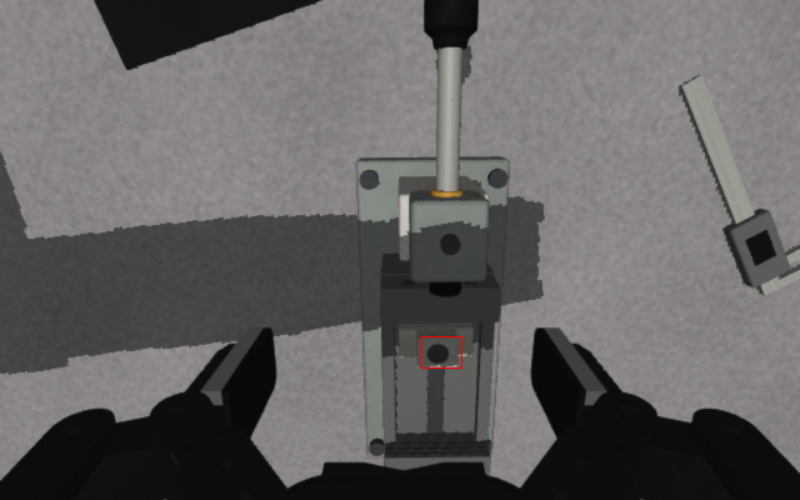

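send_rows:
  rows:
    - [[40,-15,0],[0,0,-0.02],0]
    - [[45,-15,0],[0,0,-0.02],0]
    - [[45,-15,0],[0,0,0],0]
    - [[45,-15,0],[0,0,0],0]
    - [[45,-12,0],[0,0,0],0]

```text
time_s: 17.5
eef_pos: [0.4777, 0.2499, 0.2167]
tcp_rot: [0.756, 0.655, 0.007, 0.003]
contact_force: [0.4, 0.2, 0.6]
finger_gap: 0.998
```

send_rows:
  rows:
    - [[30,-8,10],[0,0,0],0]
    - [[15,-5,30],[0,0,0],0]
    - [[0,0,35],[0,0,0],0]
    - [[0,0,10],[0,0,0],0]
    - [[0,0,0],[0,0,0],0]

```text
time_s: 18.0
eef_pos: [0.4726, 0.3065, 0.1316]
tcp_rot: [0.752, 0.659, 0.011, 0.003]
contact_force: [0.5, -0.7, 0.7]
finger_gap: 1.003
```

```bash
python3 -c "
from h import *
delta((477.5,311,110),-.135,vise=False)
w=cam('wrist'); crop(w,'pics/i1.png',0,0,640,400,1.25)
"
```

```text
t 18.0 at [472.6 306.5 131.6] vise [-120.   369.   131.6] F [ 0.5 -0.7  0.7] gap 1.003
shift tool [ 4.8  3.8 21.7]
turn [ 0.019  -0.0123  0.0041]
```

View pics/i1.png

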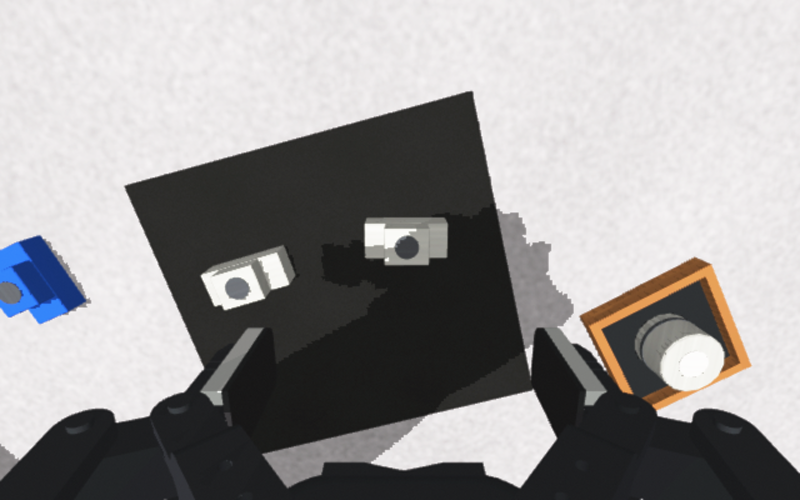

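```bash
python3 -c "
from h import *
w=cam('wrist')
quad(w,[(385,231),(430,230),(429,265),(385,266)],.034,(0,0),1.25)
quad(w,[(203,278),(255,257),(270,296),(220,309)],.034,(0,0),1.25)
delta((477.5,311,22),-.135,vise=False)
"
```

```text
centre [477.3 310.6  34. ] sides 25.4 20.8 yaw -0.115 yaw2 -0.144
centre [376.4 302.   34. ] sides 32.2 22.8 yaw 0.191 yaw2 0.18
t 18.1 at [473.7 306.6 133.3] vise [-119.   369.3  133.3] F [ 0.7 -0.6  0.2] gap 0.998
shift tool [  3.3   0.8 111.4]
turn [ 0.0212 -0.0138  0.0033]
```

send_rows:
  rows:
    - [[3,-1,20],[0.02,-0.013,0],0]
    - [[0,-1,30],[0,0,0],0]
    - [[0,-1,30],[0,0,0],0]
    - [[0,0,5],[0,0,0],0]
    - [[0,0,0],[0,0,0],0]

```text
time_s: 18.6
eef_pos: [0.4822, 0.312, 0.0576]
tcp_rot: [0.754, 0.657, 0.01, 0.003]
contact_force: [-0.2, 0.7, 1.1]
finger_gap: 1.0
```

```bash
python3 -c "
from h import *
delta((477.5,311,23),-.135,vise=False)
"
```

```text
t 18.6 at [482.2 312.   57.6] vise [-111.5  376.1   57.6] F [-0.2  0.7  1.1] gap 1.0
shift tool [-2.  -5.2 34.5]
turn [ 0.0174 -0.0113 -0.0018]
```

send_rows:
  rows:
    - [[-2,-5,10],[0.017,-0.011,0],0]
    - [[0,-2,12],[0,0,0],0]
    - [[0,0,8],[0,0,0],0]
    - [[0,0,0],[0,0,0],0]

```text
time_s: 19.0
eef_pos: [0.479, 0.3124, 0.0308]
tcp_rot: [0.754, 0.657, 0.004, 0.001]
contact_force: [-0.3, -0.3, 0.8]
finger_gap: 1.002
```

```bash
python3 -c "
from h import *
delta((477.5,311,23),-.135,vise=False)
"
```

```text
t 19.0 at [479.  312.4  30.8] vise [-114.8  375.9   30.8] F [-0.3 -0.3  0.8] gap 1.002
shift tool [-1.7 -1.4  7.8]
turn [ 0.0066 -0.0046 -0.0029]
```

send_rows:
  rows:
    - [[-2,-2,7],[0.005,-0.004,0],0]
    - [[0,0,2],[0,0,0],0]
    - [[0,0,0],[0,0,0],0]

```text
time_s: 19.3
eef_pos: [0.4767, 0.3108, 0.0212]
tcp_rot: [0.754, 0.657, 0.001, 0.0]
contact_force: [-0.2, -0.6, 0.5]
finger_gap: 1.002
```

```bash
python3 -c "
from h import *
delta((477.5,311,23),-.135,vise=False)
"
```

```text
t 19.3 at [476.7 310.8  21.2] vise [-116.8  373.9   21.2] F [-0.2 -0.6  0.5] gap 1.002
shift tool [ 0.3  0.8 -1.8]
turn [ 0.0014 -0.0004 -0.0026]
```

send_rows:
  rows:
    - [[0,0,-2],[0,0,0],255]
    - [[0,0,0],[0,0,0],255]
    - [[0,0,0],[0,0,0],255]
    - [[0,0,0],[0,0,0],255]
    - [[0,0,0],[0,0,0],255]

```text
time_s: 19.8
eef_pos: [0.4775, 0.3113, 0.0244]
tcp_rot: [0.754, 0.657, 0.002, 0.001]
contact_force: [0.3, -0.8, -1.1]
finger_gap: 0.285
```

send_rows:
  rows:
    - [[0,0,0],[0,0,0],255]
    - [[0,0,-20],[0,0,0],255]
    - [[0,0,-40],[0,0,0],255]
    - [[0,0,-45],[0,0,0],255]
    - [[0,0,-45],[0,0,0],255]

```text
time_s: 20.3
eef_pos: [0.4689, 0.3068, 0.1676]
tcp_rot: [0.754, 0.657, -0.01, -0.002]
contact_force: [1.0, 1.2, -1.3]
finger_gap: 0.283
```

```bash
python3 -c "
from h import *
delta((0,-9,200),-.176)
w=cam('wrist'); crop(w,'pics/i2.png',0,0,640,400,1)
"
```

```text
t 20.3 at [468.9 306.8 167.6] vise [-123.8  368.7  167.6] F [ 1.   1.2 -1.3] gap 0.283
shift tool [-382.5  108.7  -29.5]
turn [-0.0169  0.0128  0.0383]
```

View pics/i2.png

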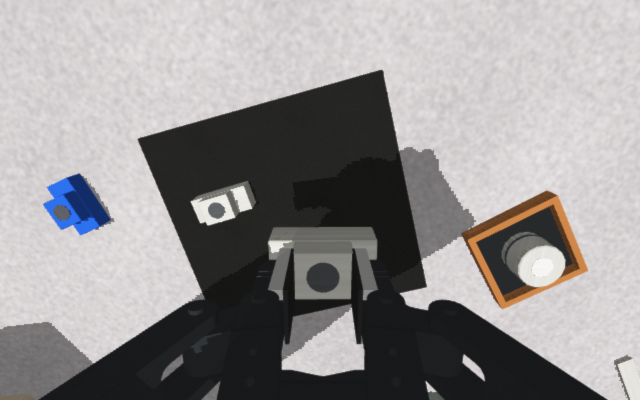

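send_rows:
  rows:
    - [[-10,10,-30],[0,0,0.02],255]
    - [[-40,15,-10],[0,0,0.02],255]
    - [[-45,14,0],[0,0,0],255]
    - [[-45,14,0],[0,0,0],255]
    - [[-45,14,0],[0,0,0],255]

```text
time_s: 20.85
eef_pos: [0.5119, 0.1165, 0.2213]
tcp_rot: [0.764, 0.646, 0.001, 0.001]
contact_force: [0.5, 0.4, -2.2]
finger_gap: 0.286
```

```bash
python3 -c "
from h import *
delta((0,-9,200),-.176)
"
```

```text
t 20.85 at [511.9 116.5 221.3] vise [-48.1 188.8 221.3] F [ 0.5  0.4 -2.2] gap 0.286
shift tool [-198.2   46.3   21.2]
turn [ 0.0029 -0.0008  0.0087]
```

send_rows:
  rows:
    - [[-43,12,0],[0,0,0.01],255]
    - [[-43,12,0],[0,0,0],255]
    - [[-43,12,0],[0,0,0],255]
    - [[-38,6,0],[0,0,0],255]
    - [[-5,0,0],[0,0,0],255]

```text
time_s: 21.35
eef_pos: [0.5218, -0.0717, 0.2183]
tcp_rot: [0.769, 0.639, 0.0, 0.001]
contact_force: [-0.8, 0.3, -1.3]
finger_gap: 0.279
```

```bash
python3 -c "
from h import *
delta((0,-9,125),-.176)
"
```

```text
t 21.35 at [521.8 -71.7 218.3] vise [ -5.4   5.2 218.3] F [-0.8  0.3 -1.3] gap 0.279
shift tool [-14.    5.3  93.3]
turn [ 0.0017  0.0011 -0.0071]
```

send_rows:
  rows:
    - [[-13,3,15],[0,0,-0.007],255]
    - [[-4,0,25],[0,0,0],255]
    - [[0,-1,25],[0,0,0],255]
    - [[0,-1,10],[0,0,0],255]
    - [[0,0,0],[0,0,0],255]

```text
time_s: 21.85
eef_pos: [0.5185, -0.0894, 0.1394]
tcp_rot: [0.768, 0.641, 0.0, -0.0]
contact_force: [0.2, -0.3, -1.5]
finger_gap: 0.284
```

```bash
python3 -c "
from h import *
delta((0,-9,100),-.176)
w=cam('wrist'); 
im=w['pixels'][:,:,::-1].copy()
vbox(im,w,-38,38,35,59,101,(255,0,0)); vbox(im,w,-30,30,-70,35,75,(0,255,255)); vbox(im,w,-13,13,7,29,107,(0,0,255))
cv2.imwrite('pics/i3.png',cv2.resize(im,None,fx=1.25,fy=1.25))
"
```

```text
t 21.85 at [518.5 -89.4 139.4] vise [ -5.6 -12.8 139.4] F [ 0.2 -0.3 -1.5] gap 0.284
shift tool [ 3.8  5.5 39.4]
turn [-0.     -0.0008 -0.0031]
```

View pics/i3.png

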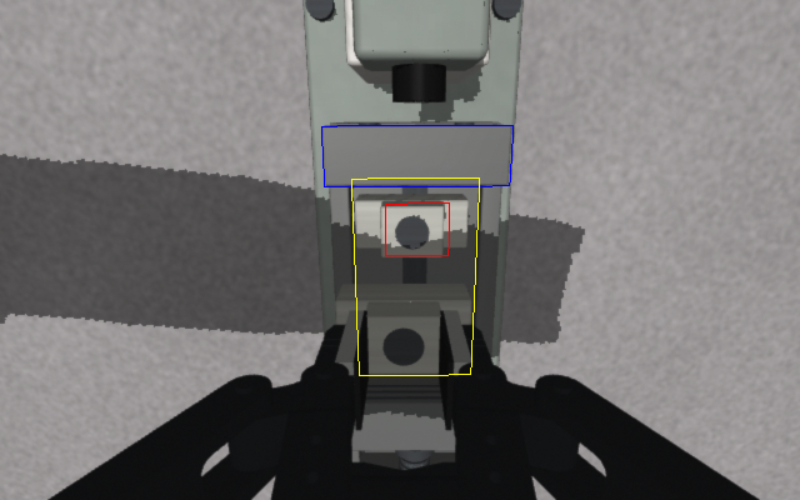

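send_rows:
  rows:
    - [[2,4,8],[0,0,0],255]
    - [[1,1,12],[0,0,0],255]
    - [[0,0,8],[0,0,0],255]
    - [[0,0,0],[0,0,0],255]

```text
time_s: 22.3
eef_pos: [0.5279, -0.0868, 0.1131]
tcp_rot: [0.767, 0.642, 0.002, 0.003]
contact_force: [0.0, -0.8, -2.0]
finger_gap: 0.284
```

```bash
python3 -c "
from h import *
delta((0,-9,99),-.176)
"
```

```text
t 22.3 at [527.9 -86.8 113.1] vise [  3.3  -8.5 113.1] F [ 0.  -0.8 -2. ] gap 0.284
shift tool [-0.5 -3.4 14.1]
turn [ 0.0071 -0.0004 -0.001 ]
```

send_rows:
  rows:
    - [[-1,-4,5],[0.007,0,0],255]
    - [[0,-1,4],[0,0,0],255]
    - [[0,0,3],[0,0,0],255]
    - [[0,0,1],[0,0,0],255]

```text
time_s: 22.7
eef_pos: [0.5229, -0.087, 0.0996]
tcp_rot: [0.767, 0.642, 0.0, 0.0]
contact_force: [-0.2, -0.7, -2.7]
finger_gap: 0.284
```

```bash
python3 -c "
from h import *
delta((0,-9,98),-.176)
"
```

```text
t 22.7 at [522.9 -87.   99.6] vise [-1.6 -9.6 99.6] F [-0.2 -0.7 -2.7] gap 0.284
shift tool [0.6 1.6 1.6]
turn [ 0.0005 -0.0002 -0.001 ]
```

send_rows:
  rows:
    - [[0,1,2],[0,0,0],255]
    - [[0,0,2],[0,0,0],255]

```text
time_s: 22.9
eef_pos: [0.5241, -0.0873, 0.0972]
tcp_rot: [0.767, 0.642, 0.0, 0.0]
contact_force: [-7.6, 2.2, 18.6]
finger_gap: 0.279
```

send_rows:
  rows:
    - [[0,0,0],[0,0,0],0]
    - [[0,0,0],[0,0,0],0]
    - [[0,0,0],[0,0,0],0]
    - [[0,0,0],[0,0,0],0]

```text
time_s: 23.3
eef_pos: [0.5264, -0.088, 0.0991]
tcp_rot: [0.767, 0.642, 0.002, 0.002]
contact_force: [0.0, -0.6, 0.3]
finger_gap: 0.944
```

send_rows:
  rows:
    - [[0,0,-20],[0,0,0],0]
    - [[0,0,-40],[0,0,0],0]
    - [[0,0,-40],[0,0,0],0]
    - [[30,-10,-20],[0,0,0],0]
    - [[45,-20,0],[0,0,0.05],0]

```text
time_s: 23.8
eef_pos: [0.5107, -0.0107, 0.222]
tcp_rot: [0.786, 0.619, 0.002, 0.002]
contact_force: [1.7, 0.2, -0.2]
finger_gap: 1.002
```

```bash
python3 -c "
from h import *
delta((376,300,200),.14,vise=False)
w=cam('wrist'); crop(w,'pics/j1.png',0,0,640,400,1.25)
"
```

```text
t 23.8 at [510.7 -10.7 222. ] vise [-27.   63.3 222. ] F [ 1.7  0.2 -0.2] gap 1.002
shift tool [ 270.5 -204.    21.1]
turn [ 0.0047  0.0007 -0.3767]
```

View pics/j1.png

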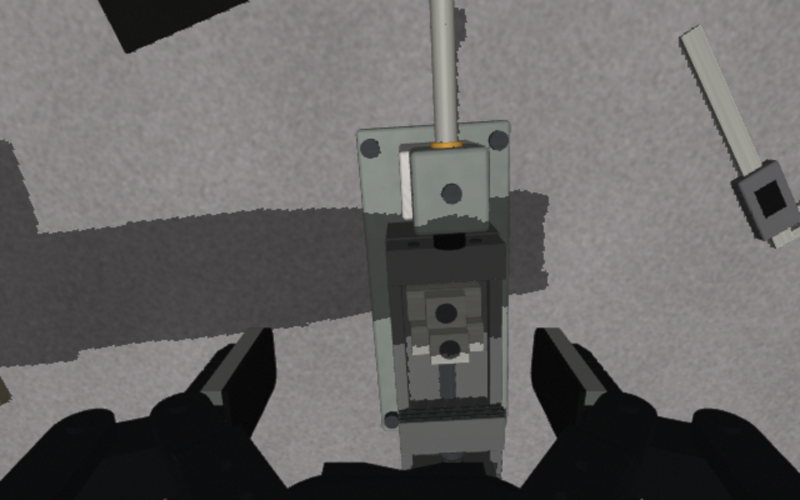

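send_rows:
  rows:
    - [[35,-25,0],[0,0,-0.1],0]
    - [[40,-25,0],[0,0,-0.1],0]
    - [[40,-20,0],[0,0,-0.1],0]
    - [[45,-20,0],[0,0,-0.06],0]
    - [[40,-20,0],[0,0,0],0]

```text
time_s: 24.35
eef_pos: [0.4035, 0.204, 0.2223]
tcp_rot: [0.656, 0.755, 0.004, 0.0]
contact_force: [0.2, 0.7, 0.1]
finger_gap: 1.005
```

```bash
python3 -c "
from h import *
delta((376,300,150),.14,vise=False)
w=cam('wrist'); crop(w,'pics/j2.png',0,0,640,400,1.25)
"
```

```text
t 24.35 at [403.5 204.  222.3] vise [-170.1  256.   222.3] F [0.2 0.7 0.1] gap 1.005
shift tool [ 98.5 -14.4  72.7]
turn [ 0.0066 -0.0048 -0.001 ]
```

View pics/j2.png

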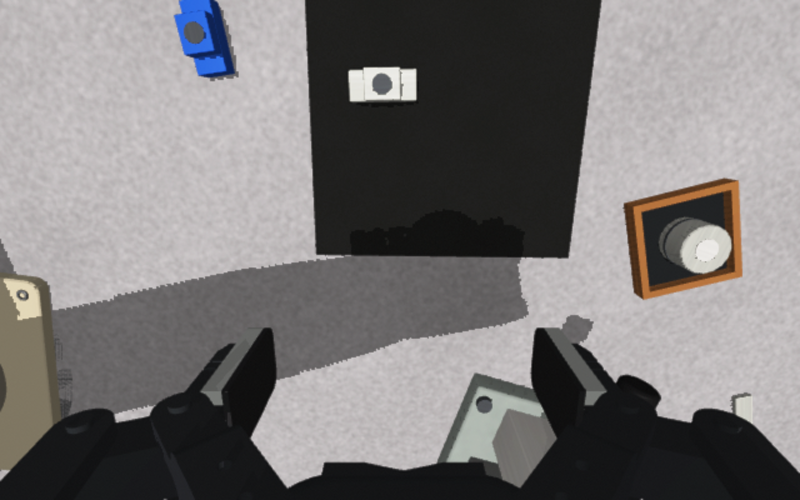

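send_rows:
  rows:
    - [[35,-3,20],[0,0,0],0]
    - [[35,-3,25],[0,0,0],0]
    - [[20,-2,30],[0,0,0],0]
    - [[5,0,20],[0,0,0],0]
    - [[0,0,0],[0,0,0],0]

```text
time_s: 24.9
eef_pos: [0.3756, 0.3082, 0.1261]
tcp_rot: [0.651, 0.759, 0.006, -0.001]
contact_force: [-0.5, -0.7, -0.6]
finger_gap: 1.0
```

```bash
python3 -c "
from h import *
delta((376,300,110),.14,vise=False)
w=cam('wrist'); crop(w,'pics/j3.png',0,0,640,400,1.25)
import pickle; pickle.dump({k:w[k] for k in('K','T','pixels')},open('wj3.pkl','wb'))
"
```

```text
t 24.9 at [375.6 308.2 126.1] vise [-215.9  353.7  126.1] F [-0.5 -0.7 -0.6] gap 1.0
shift tool [-8.4 -0.9 16. ]
turn [ 0.0075 -0.0102  0.0126]
```

View pics/j3.png

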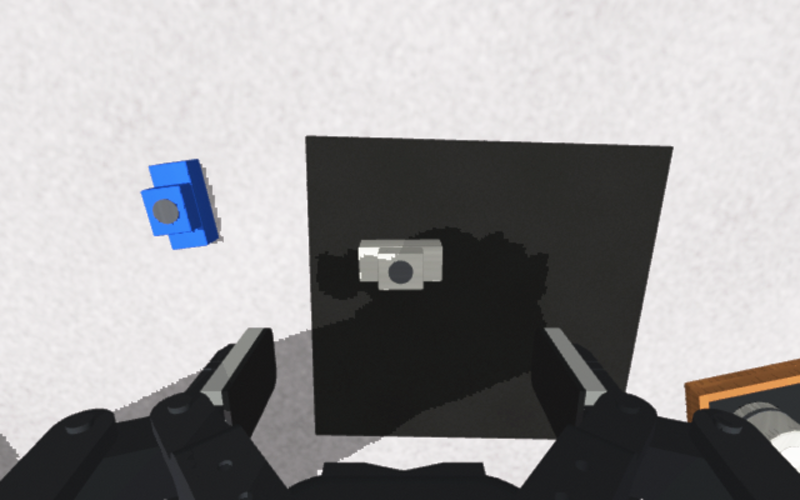

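```bash
python3 -c "
from h import *
import pickle
w=pickle.load(open('wj3.pkl','rb'))
crop(w,'pics/j4.png',270,180,370,240,7)
quad(w,[(378,256),(423,256),(423,290),(379,290)],.034,(0,0),1.25)
"
```

```text
centre [375.9 299.8  34. ] sides 25.2 20.3 yaw 0.149 yaw2 0.163
```

View pics/j4.png

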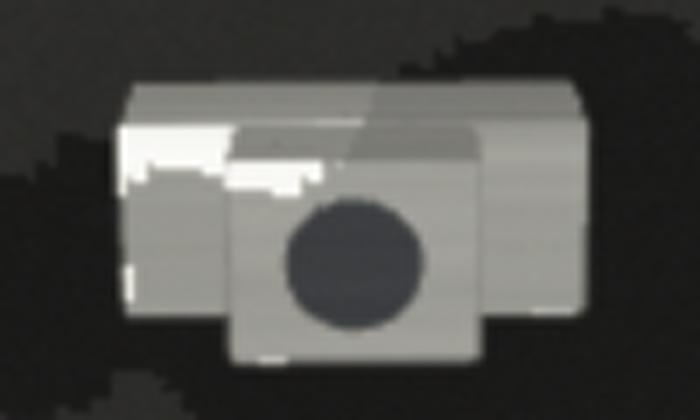

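send_rows:
  rows:
    - [[-7,-1,20],[0.007,-0.01,0.003],0]
    - [[-3,0,30],[0,0,0],0]
    - [[0,0,30],[0,0,0],0]
    - [[0,0,5],[0,0,0],0]
    - [[0,0,0],[0,0,0],0]

```text
time_s: 25.45
eef_pos: [0.3848, 0.2991, 0.0476]
tcp_rot: [0.654, 0.757, 0.007, 0.003]
contact_force: [0.7, 0.0, -0.5]
finger_gap: 1.001
```

```bash
python3 -c "
from h import *
delta((376,300,23),.15,vise=False)
"
```

```text
t 25.45 at [384.8 299.1  47.6] vise [-205.2  346.3   47.6] F [ 0.7  0.  -0.5] gap 1.001
shift tool [ 2.1 -8.9 24.5]
turn [ 0.014  -0.0042 -0.0042]
```

send_rows:
  rows:
    - [[2,-9,5],[0.014,-0.004,-0.004],0]
    - [[0,-2,10],[0,0,0],0]
    - [[0,0,6],[0,0,0],0]
    - [[0,0,0],[0,0,0],0]

```text
time_s: 25.85
eef_pos: [0.3767, 0.3013, 0.0299]
tcp_rot: [0.652, 0.758, 0.004, 0.001]
contact_force: [0.4, -0.7, -0.0]
finger_gap: 1.004
```

```bash
python3 -c "
from h import *
delta((376,300,23),.15,vise=False)
"
```

```text
t 25.85 at [376.7 301.3  29.9] vise [-213.6  347.    29.9] F [ 0.4 -0.7 -0. ] gap 1.004
shift tool [-1.2 -0.9  6.9]
turn [ 0.0067 -0.0031 -0.0005]
```

send_rows:
  rows:
    - [[-1,-1,7],[0.006,-0.003,0],0]
    - [[0,0,1],[0,0,0],0]
    - [[0,0,0],[0,0,0],0]

```text
time_s: 26.15
eef_pos: [0.3762, 0.3005, 0.0216]
tcp_rot: [0.652, 0.758, 0.001, 0.0]
contact_force: [-0.3, 0.8, -0.5]
finger_gap: 1.002
```

```bash
python3 -c "
from h import *
delta((376,300,23),.15,vise=False)
"
```

```text
t 26.15 at [376.2 300.5  21.6] vise [-213.9  346.2   21.6] F [-0.3  0.8 -0.5] gap 1.002
shift tool [-0.5 -0.3 -1.4]
turn [ 0.0012 -0.0002 -0.0001]
```

send_rows:
  rows:
    - [[0,0,-2],[0,0,0],255]
    - [[0,0,0],[0,0,0],255]
    - [[0,0,0],[0,0,0],255]
    - [[0,0,0],[0,0,0],255]
    - [[0,0,0],[0,0,0],255]

```text
time_s: 26.65
eef_pos: [0.377, 0.3009, 0.0245]
tcp_rot: [0.652, 0.758, 0.001, 0.001]
contact_force: [1.1, -0.3, 0.6]
finger_gap: 0.281
```

send_rows:
  rows:
    - [[0,0,0],[0,0,0],255]
    - [[0,0,-20],[0,0,0],255]
    - [[0,0,-40],[0,0,0],255]
    - [[0,0,-45],[0,0,0],255]
    - [[0,0,-45],[0,0,0],255]

```text
time_s: 27.15
eef_pos: [0.3686, 0.2958, 0.1691]
tcp_rot: [0.652, 0.758, -0.01, -0.003]
contact_force: [0.3, 0.9, -2.5]
finger_gap: 0.28
```

```bash
python3 -c "
from h import *
delta((-40,150,210),-.176)
w=cam('wrist'); crop(w,'pics/k2.png',0,0,640,400,1)
"
```

```text
t 27.15 at [368.6 295.8 169.1] vise [-220.6  340.2  169.1] F [ 0.3  0.9 -2.5] gap 0.28
shift tool [-238.3  109.5  -41. ]
turn [-0.0179  0.0115  0.3256]
```

View pics/k2.png

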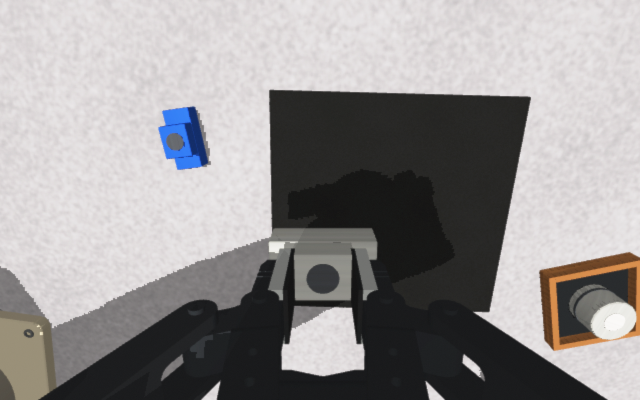

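send_rows:
  rows:
    - [[0,20,-35],[0,0,0.1],255]
    - [[-30,30,-10],[0,0,0.1],255]
    - [[-40,30,0],[0,0,0.1],255]
    - [[-45,30,0],[0,0,0.02],255]
    - [[-45,30,0],[0,0,0],255]

```text
time_s: 27.7
eef_pos: [0.4925, 0.1403, 0.2225]
tcp_rot: [0.765, 0.644, -0.004, -0.001]
contact_force: [1.6, -0.1, -2.5]
finger_gap: 0.283
```

```bash
python3 -c "
from h import *
delta((0,-36,210),-.176)
"
```

```text
t 27.7 at [492.5 140.3 222.5] vise [-71.4 208.9 222.5] F [ 1.6 -0.1 -2.5] gap 0.283
shift tool [-245.2   70.2   13.2]
turn [-0.0057  0.0047  0.0054]
```

send_rows:
  rows:
    - [[-42,13,0],[0,0,0.005],255]
    - [[-45,14,0],[0,0,0],255]
    - [[-45,14,0],[0,0,0],255]
    - [[-45,14,0],[0,0,0],255]
    - [[-35,6,0],[0,0,0],255]

```text
time_s: 28.2
eef_pos: [0.5165, -0.0892, 0.2191]
tcp_rot: [0.767, 0.642, -0.004, -0.001]
contact_force: [0.9, -0.2, -1.8]
finger_gap: 0.285
```

```bash
python3 -c "
from h import *
delta((0,-37,130),-.176)
"
```

```text
t 28.2 at [516.5 -89.2 219.1] vise [ -7.5 -12.9 219.1] F [ 0.9 -0.2 -1.8] gap 0.285
shift tool [-23.7   8.2  89.2]
turn [-0.0074  0.0047 -0.001 ]
```

send_rows:
  rows:
    - [[-10,4,10],[-0.005,0,0],255]
    - [[-5,1,25],[0,0,0],255]
    - [[0,0,25],[0,0,0],255]
    - [[0,0,10],[0,0,0],255]
    - [[0,0,0],[0,0,0],255]

```text
time_s: 28.7
eef_pos: [0.5168, -0.1098, 0.1431]
tcp_rot: [0.769, 0.639, -0.003, -0.001]
contact_force: [0.0, 0.1, -2.2]
finger_gap: 0.278
```

```bash
python3 -c "
from h import *
delta((0,-37,100),-.176)
w=cam('wrist'); 
im=w['pixels'][:,:,::-1].copy()
vbox(im,w,-38,38,35,59,101,(255,0,0)); vbox(im,w,-30,30,-70,35,75,(0,255,255)); vbox(im,w,-13,13,7,29,107,(0,0,255)); vbox(im,w,-13,13,-20.5,1.5,107,(0,0,255))
cv2.imwrite('pics/k3.png',cv2.resize(im,None,fx=1.25,fy=1.25))
"
```

```text
t 28.7 at [ 516.8 -109.8  143.1] vise [ -3.6 -33.1 143.1] F [ 0.   0.1 -2.2] gap 0.278
shift tool [-3.7  3.9 43.1]
turn [-0.0056  0.0041 -0.009 ]
```

View pics/k3.png

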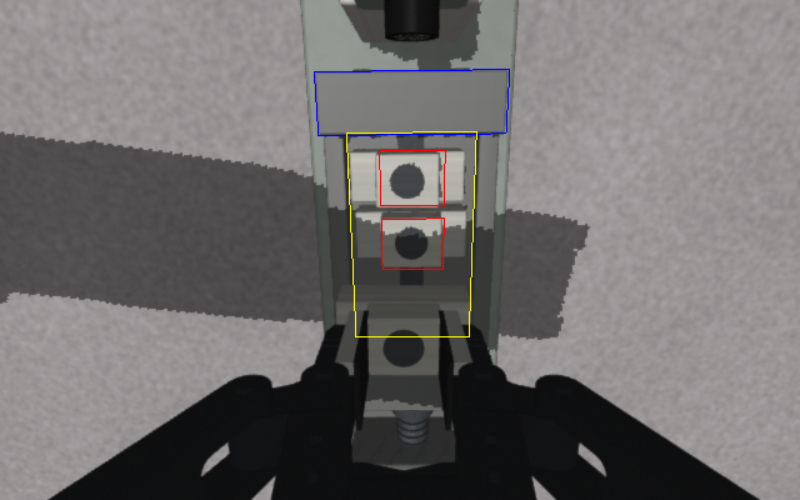

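send_rows:
  rows:
    - [[-3,2,10],[-0.005,0.004,-0.009],255]
    - [[-1,0,14],[0,0,0],255]
    - [[0,0,8],[0,0,0],255]
    - [[0,0,0],[0,0,0],255]

```text
time_s: 29.15
eef_pos: [0.5216, -0.1139, 0.1133]
tcp_rot: [0.765, 0.644, 0.002, 0.003]
contact_force: [-1.1, 0.3, -2.0]
finger_gap: 0.281
```

```bash
python3 -c "
from h import *
delta((0,-37,99),-.176)
"
```

```text
t 29.15 at [ 521.6 -113.9  113.3] vise [  1.8 -36.3 113.3] F [-1.1  0.3 -2. ] gap 0.281
shift tool [-0.7 -1.9 14.3]
turn [0.0074 0.0006 0.0047]
```

send_rows:
  rows:
    - [[-1,-3,5],[0.007,0,0.004],255]
    - [[0,-1,4],[0,0,0],255]
    - [[0,0,4],[0,0,0],255]
    - [[0,0,2],[0,0,0],255]
    - [[0,0,1],[0,0,0],255]

```text
time_s: 29.65
eef_pos: [0.519, -0.1146, 0.0981]
tcp_rot: [0.766, 0.643, 0.001, 0.002]
contact_force: [-1.2, -0.0, -0.7]
finger_gap: 0.283
```

```bash
python3 -c "
from h import *
delta((0,-37,98),-.176)
"
```

```text
t 29.65 at [ 519.  -114.6   98.1] vise [ -0.7 -37.5  98.1] F [-1.2 -0.  -0.7] gap 0.283
shift tool [0.5 0.7 0.1]
turn [0.0039 0.0012 0.001 ]
```

send_rows:
  rows:
    - [[0,0,1.5],[0,0,0],255]
    - [[0,0,1],[0,0,0],255]

```text
time_s: 29.85
eef_pos: [0.5191, -0.1146, 0.0974]
tcp_rot: [0.766, 0.643, 0.001, 0.002]
contact_force: [-2.9, 1.2, 4.9]
finger_gap: 0.276
```

send_rows:
  rows:
    - [[0,0,0],[0,0,0],0]
    - [[0,0,0],[0,0,0],0]
    - [[0,0,0],[0,0,0],0]
    - [[0,0,0],[0,0,0],0]

```text
time_s: 30.25
eef_pos: [0.5211, -0.1153, 0.0991]
tcp_rot: [0.766, 0.643, 0.002, 0.004]
contact_force: [0.0, -0.5, -0.2]
finger_gap: 0.941
```

send_rows:
  rows:
    - [[0,0,-20],[0,0,0],0]
    - [[0,0,-40],[0,0,0],0]
    - [[0,0,-40],[0,0,0],0]
    - [[-10,0,-30],[0,0,0],0]
    - [[-10,0,-20],[0,0,0],0]

```text
time_s: 30.75
eef_pos: [0.5131, -0.1329, 0.2492]
tcp_rot: [0.766, 0.643, -0.001, -0.001]
contact_force: [-0.0, 0.1, -0.5]
finger_gap: 1.002
```

```bash
python3 -c "
from h import *
delta((0,-37,98),-.176)
w=cam('wrist'); 
im=w['pixels'][:,:,::-1].copy()
cv2.imwrite('pics/k4.png',cv2.resize(im,None,fx=1.25,fy=1.25))
crop(cam('side'),'pics/k5.png',270,130,370,280,4)
crop(cam('scene'),'pics/k6.png',260,160,420,280,5)
"
```

```text
t 30.75 at [ 513.1 -132.9  249.2] vise [ -3.2 -56.6 249.2] F [-0.   0.1 -0.5] gap 1.002
shift tool [ 19.6   3.7 151.2]
turn [-0.0025  0.      0.003 ]
```

View pics/k4.png

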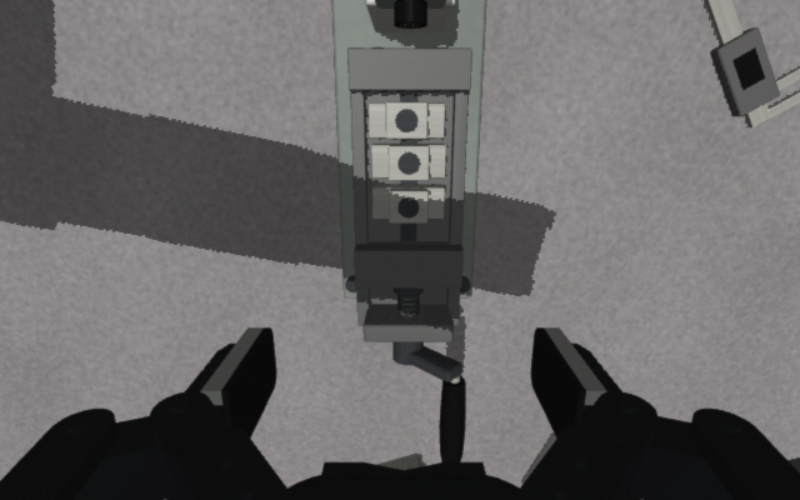

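View pics/k6.png

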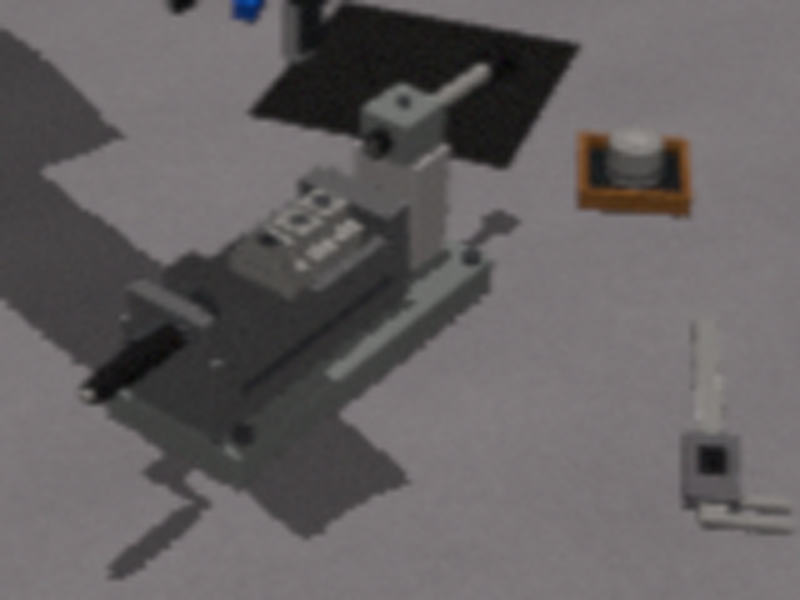

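```bash
python3 -c "
from h import *
w=cam('wrist'); delta((0,0,200),-.176)
for a in np.arange(0,3.2,.2):
    P=np.array([[.045*np.sin(a),y,.09+.045*np.cos(a)] for y in(-.162,-.197,-.232)])
    print(round(a,1),(proj(w,P@V[:3,:3].T+V[:3,3])*1.25).round(0).tolist())
crop(w,'pics/l1.png',250,230,410,390,4)
"
```

```text
t 30.95 at [ 512.4 -132.6  246.7] vise [ -3.9 -56.4 246.7] F [ 0.3 -0.4 -1.1] gap 0.996
shift tool [56.4  4.3 46.7]
turn [-0.0047 -0.0007  0.0019]
0.0 [[408.0, 396.0], [408.0, 439.0], [408.0, 479.0]]
0.2 [[421.0, 395.0], [421.0, 438.0], [420.0, 478.0]]
0.4 [[434.0, 393.0], [433.0, 436.0], [432.0, 476.0]]
0.6 [[444.0, 389.0], [443.0, 431.0], [442.0, 471.0]]
0.8 [[454.0, 384.0], [452.0, 426.0], [450.0, 465.0]]
1.0 [[460.0, 379.0], [458.0, 420.0], [457.0, 458.0]]
1.2 [[464.0, 373.0], [463.0, 413.0], [461.0, 451.0]]
1.4 [[466.0, 366.0], [464.0, 406.0], [462.0, 443.0]]
1.6 [[465.0, 360.0], [464.0, 399.0], [462.0, 435.0]]
1.8 [[462.0, 354.0], [461.0, 392.0], [459.0, 428.0]]
2.0 [[458.0, 349.0], [456.0, 386.0], [455.0, 421.0]]
2.2 [[451.0, 344.0], [450.0, 381.0], [448.0, 415.0]]
2.4 [[443.0, 340.0], [442.0, 376.0], [441.0, 411.0]]
2.6 [[434.0, 337.0], [433.0, 373.0], [433.0, 407.0]]
2.8 [[425.0, 335.0], [424.0, 370.0], [423.0, 404.0]]
3.0 [[414.0, 334.0], [414.0, 369.0], [414.0, 403.0]]
```

View pics/l1.png

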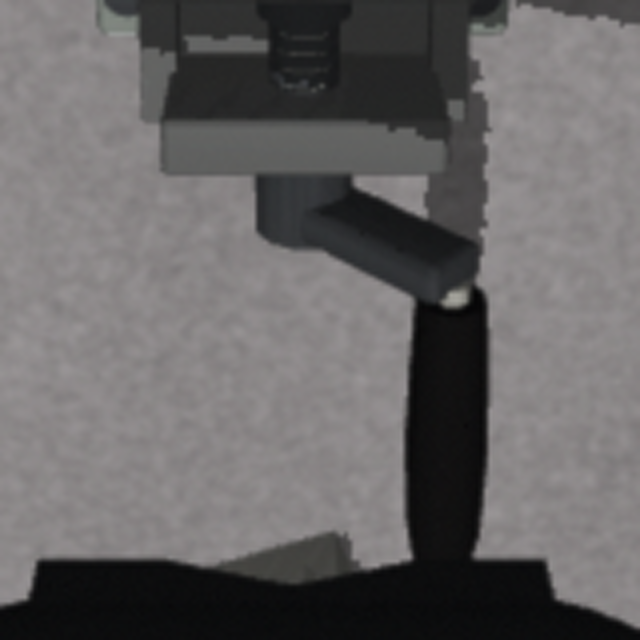

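View pics/k5.png

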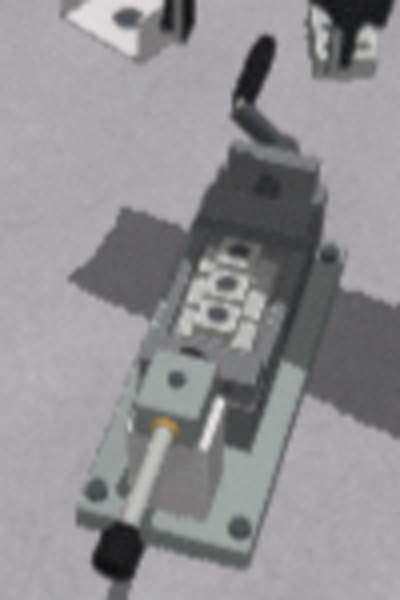

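```bash
python3 -c "
from h import *
s=cam('side')
for p in [(355,138),(348,130),(365,130),(348,146),(365,148),(300,135),(318,127)]:
    q=unproj(s,p,.02); print(p,q.round(3),((np.linalg.inv(V)@[*q,1])[:3]*1e3).round(0))
a=.85
delta((45*np.sin(a),-208,90+45*np.cos(a)-19),-.176)
"
```

```text
(355, 138) [ 0.462 -0.443  0.02 ] [   1. -370.   20.]
(348, 130) [ 0.488 -0.48   0.02 ] [  33. -403.   20.]
(365, 130) [ 0.431 -0.488  0.02 ] [ -22. -421.   20.]
(348, 146) [ 0.483 -0.4    0.02 ] [  14. -325.   20.]
(365, 148) [ 0.427 -0.398  0.02 ] [ -42. -333.   20.]
(300, 135) [ 0.646 -0.433  0.02 ] [ 180. -329.   20.]
(318, 127) [ 0.591 -0.482  0.02 ] [ 135. -387.   20.]
t 31.0 at [ 511.7 -132.2  245.6] vise [ -4.8 -56.1 245.6] F [ 0.3  0.8 -1. ] gap 0.999
shift tool [-152.2   39.3  144.4]
turn [-0.007  -0.0012  0.0022]
```

send_rows:
  rows:
    - [[-30,8,10],[0,0,0],0]
    - [[-40,10,15],[0,0,0],0]
    - [[-40,10,20],[0,0,0],0]
    - [[-30,5,20],[0,0,0],0]
    - [[-8,2,5],[0,0,0],0]

```text
time_s: 31.5
eef_pos: [0.5174, -0.2821, 0.1646]
tcp_rot: [0.763, 0.646, -0.003, -0.009]
contact_force: [-0.6, 0.6, -0.3]
finger_gap: 0.999
```

```bash
python3 -c "
from h import *
a=.85
delta((45*np.sin(a),-208,90+45*np.cos(a)-19),-.176)
w=cam('wrist')
im=w['pixels'][:,:,::-1].copy()
P=np.array([[.045*np.sin(a),y,.09+.045*np.cos(a)] for y in(-.162,-.197,-.232)])
for u,v in proj(w,P@V[:3,:3].T+V[:3,3]): cv2.circle(im,(int(u),int(v)),3,(0,0,255),1)
cv2.imwrite('pics/l2.png',cv2.resize(im,None,fx=1.25,fy=1.25))
"
```

```text
t 31.5 at [ 517.4 -282.1  164.6] vise [  27.1 -202.7  164.6] F [-0.6  0.6 -0.3] gap 0.999
shift tool [-5.9  7.8 63.7]
turn [-0.0174 -0.0074  0.0095]
```

View pics/l2.png

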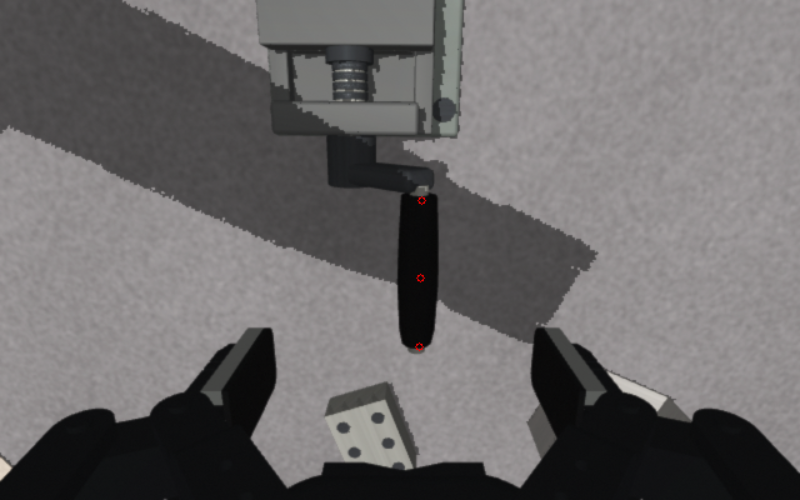

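send_rows:
  rows:
    - [[-5,6,15],[-0.017,-0.007,0.009],0]
    - [[-1,0,22],[0,0,0],0]
    - [[0,0,18],[0,0,0],0]
    - [[0,0,0],[0,0,0],0]

```text
time_s: 31.95
eef_pos: [0.521, -0.2836, 0.1058]
tcp_rot: [0.766, 0.643, 0.0, -0.004]
contact_force: [-1.3, 0.4, -0.1]
finger_gap: 1.001
```

```bash
python3 -c "
from h import *
a=.85
delta((45*np.sin(a),-208,90+45*np.cos(a)-19),-.176)
"
```

```text
t 31.95 at [ 521.  -283.6  105.8] vise [  30.9 -203.5  105.8] F [-1.3  0.4 -0.1] gap 1.001
shift tool [-4.5  2.9  5. ]
turn [-0.0051 -0.0055  0.0023]
```

send_rows:
  rows:
    - [[-6,4,5],[-0.005,-0.005,0],0]
    - [[-1,0,0],[0,0,0],0]
    - [[0,0,0],[0,0,0],0]

```text
time_s: 32.25
eef_pos: [0.5249, -0.2897, 0.1021]
tcp_rot: [0.765, 0.644, 0.001, 0.0]
contact_force: [1.0, -0.0, -0.4]
finger_gap: 1.003
```

```bash
python3 -c "
from h import *
a=.85
delta((45*np.sin(a),-208,90+45*np.cos(a)-19),-.176)
"
```

```text
t 32.25 at [ 524.9 -289.7  102.1] vise [  35.8 -208.8  102.1] F [ 1.  -0.  -0.4] gap 1.003
shift tool [ 0.8 -2.   1.4]
turn [ 0.0013 -0.0002  0.0051]
```

send_rows:
  rows:
    - [[0,-2,1],[0,0,0.003],255]
    - [[0,0,0],[0,0,0],255]
    - [[0,0,0],[0,0,0],255]
    - [[0,0,0],[0,0,0],255]
    - [[0,0,0],[0,0,0],255]

```text
time_s: 32.75
eef_pos: [0.5231, -0.2901, 0.1037]
tcp_rot: [0.766, 0.643, 0.0, 0.002]
contact_force: [-1.9, 0.7, 1.1]
finger_gap: 0.193
```

send_rows:
  rows:
    - [[0,0,0],[0,0,0],255]
    - [[0,0,0],[0,0,0],255]

```text
time_s: 32.95
eef_pos: [0.5231, -0.2901, 0.1037]
tcp_rot: [0.766, 0.643, 0.0, 0.002]
contact_force: [-0.2, 0.7, 0.5]
finger_gap: 0.191
```

```bash
cat >> h.py <<'E'
def crank(n=5,step=.2,R0=45,zoff=None):
    """print tool shifts to follow the circle from the measured angle"""
    st=env.sense(); M=R.from_quat(st["tcp_rot"]).as_matrix()
    p=(np.linalg.inv(V)@[*st["eef_pos"],1])[:3]*1e3
    x,z=p[0]-XO,p[2]-ZO; a=np.arctan2(x,z)
    print("t",round(st["time_s"],2),"ang",a.round(3),"rad",np.hypot(x,z).round(1),"y",p[1].round(1),"F",st["contact_force"].round(1),"gap",round(st["finger_gap"],3))
    tgt=np.column_stack([np.full(1,-.0)]) 
    yaw=-.176; T=np.column_stack([[-np.sin(yaw),np.cos(yaw),0],[np.cos(yaw),np.sin(yaw),0],[0,0,-1]])
    print("turn",R.from_matrix(M.T@T).as_rotvec().round(3))
    cur=np.array([x,z])
    for i in range(1,n+1):
        b=a+step*i; nx=R0*np.array([np.sin(b),np.cos(b)]); d=nx-cur; cur=nx
        print([round(-208-p[1],1) if i==1 else 0, round(d[0],1), round(-d[1],1)])
XO,ZO=0.,71.
E
python3 -c "
from h import *
crank(5,.2)"
```

```text
t 32.95 ang 0.806 rad 47.2 y -209.5 F [-0.2  0.7  0.5] gap 0.191
turn [0.003 0.002 0.001]
[np.float64(1.5), np.float64(3.9), np.float64(8.6)]
[0, np.float64(4.0), np.float64(8.0)]
[0, np.float64(2.4), np.float64(8.7)]
[0, np.float64(0.6), np.float64(9.0)]
[0, np.float64(-1.2), np.float64(8.9)]
```

```bash
sed -i 's/XO,ZO=0.,71./XO,ZO=0.,74./' h.py; python3 -c "
from h import *
crank(5,.2)"
```

```text
t 32.95 ang 0.854 rad 45.2 y -209.5 F [-0.2  0.7  0.5] gap 0.191
turn [0.003 0.002 0.001]
[np.float64(1.5), np.float64(5.1), np.float64(7.5)]
[0, np.float64(3.6), np.float64(8.2)]
[0, np.float64(1.9), np.float64(8.8)]
[0, np.float64(0.2), np.float64(9.0)]
[0, np.float64(-1.6), np.float64(8.8)]
```

send_rows:
  rows:
    - [[0,5,7.5],[0,0,0],255]
    - [[0,3.6,8.2],[0,0,0],255]
    - [[0,2,8.8],[0,0,0],255]
    - [[0,0,9],[0,0,0],255]
    - [[0,-1.6,8.8],[0,0,0],255]

```text
time_s: 33.45
eef_pos: [0.5323, -0.2916, 0.06]
tcp_rot: [0.766, 0.643, -0.0, 0.001]
contact_force: [-5.5, 0.6, 7.5]
finger_gap: 0.188
```

```bash
python3 -c "
from h import *
crank(5,.25)"
```

```text
t 33.45 ang 1.882 rad 45.6 y -209.4 F [-5.5  0.6  7.5] gap 0.188
turn [0.001 0.002 0.002]
[np.float64(1.4), np.float64(-5.3), np.float64(10.0)]
[0, np.float64(-7.1), np.float64(8.7)]
[0, np.float64(-9.0), np.float64(6.7)]
[0, np.float64(-10.4), np.float64(4.2)]
[0, np.float64(-11.1), np.float64(1.5)]
```

```bash
python3 -c "
from h import *
crank(5,.3)"
```

```text
t 33.45 ang 1.882 rad 45.6 y -209.4 F [-5.5  0.6  7.5] gap 0.188
turn [0.001 0.002 0.002]
[np.float64(1.4), np.float64(-6.6), np.float64(11.9)]
[0, np.float64(-9.3), np.float64(9.7)]
[0, np.float64(-11.7), np.float64(6.6)]
[0, np.float64(-13.2), np.float64(2.8)]
[0, np.float64(-13.4), np.float64(-1.2)]
```

send_rows:
  rows:
    - [[1,-6.6,12],[0,0,0],255]
    - [[0,-9.3,9.7],[0,0,0],255]
    - [[0,-11.7,6.6],[0,0,0],255]
    - [[0,-13.2,2.8],[0,0,0],255]
    - [[0,-13.4,-1.2],[0,0,0],255]

```text
time_s: 33.95
eef_pos: [0.4888, -0.2843, 0.03]
tcp_rot: [0.766, 0.643, 0.006, 0.009]
contact_force: [6.9, -1.7, -14.3]
finger_gap: 0.187
```

```bash
python3 -c "
from h import *
crank(5,.3)"
```

```text
t 33.95 ang -3.126 rad 44.0 y -209.8 F [  6.9  -1.7 -14.3] gap 0.187
turn [0.023 0.002 0.003]
[np.float64(1.8), np.float64(-13.3), np.float64(-1.2)]
[0, np.float64(-12.0), np.float64(-6.0)]
[0, np.float64(-9.7), np.float64(-9.3)]
[0, np.float64(-6.5), np.float64(-11.8)]
[0, np.float64(-2.7), np.float64(-13.2)]
```

send_rows:
  rows:
    - [[1,-13.3,-1.2],[0.015,0,0],255]
    - [[0,-12,-6],[0,0,0],255]
    - [[0,-9.7,-9.3],[0,0,0],255]
    - [[0,-6.5,-11.8],[0,0,0],255]
    - [[0,-2.7,-13.2],[0,0,0],255]

```text
time_s: 34.45
eef_pos: [0.4463, -0.2764, 0.0657]
tcp_rot: [0.766, 0.643, 0.004, 0.006]
contact_force: [1.8, -2.9, -7.5]
finger_gap: 0.187
```

```bash
python3 -c "
from h import *
crank(5,.3)"
```

```text
t 34.45 ang -1.757 rad 44.7 y -209.5 F [ 1.8 -2.9 -7.5] gap 0.187
turn [0.014 0.002 0.001]
[np.float64(1.5), np.float64(-0.8), np.float64(-13.4)]
[0, np.float64(3.5), np.float64(-13.0)]
[0, np.float64(7.2), np.float64(-11.4)]
[0, np.float64(10.2), np.float64(-8.7)]
[0, np.float64(12.3), np.float64(-5.3)]
```

send_rows:
  rows:
    - [[1,-0.8,-13.4],[0.01,0,0],255]
    - [[0,3.5,-13],[0,0,0],255]
    - [[0,7.2,-11.4],[0,0,0],255]
    - [[0,10.2,-8.7],[0,0,0],255]
    - [[0,12.3,-5.3],[0,0,0],255]

```text
time_s: 34.95
eef_pos: [0.4772, -0.2814, 0.1186]
tcp_rot: [0.767, 0.642, 0.0, 0.003]
contact_force: [-1.4, -5.7, -20.5]
finger_gap: 0.189
```

```bash
python3 -c "
from h import *
crank(5,.3)"
```

```text
t 34.95 ang -0.275 rad 46.4 y -209.1 F [ -1.4  -5.7 -20.5] gap 0.189
turn [ 0.006  0.004 -0.001]
[np.float64(1.1), np.float64(13.7), np.float64(-0.4)]
[0, np.float64(13.2), np.float64(2.3)]
[0, np.float64(12.0), np.float64(6.2)]
[0, np.float64(9.6), np.float64(9.4)]
[0, np.float64(6.4), np.float64(11.8)]
```

send_rows:
  rows:
    - [[1,13.7,0.8],[0,0.004,0],255]
    - [[0,13.2,2.8],[0,0,0],255]
    - [[0,12,6.2],[0,0,0],255]
    - [[0,9.6,9.4],[0,0,0],255]
    - [[0,6.4,11.8],[0,0,0],255]

```text
time_s: 35.45
eef_pos: [0.5278, -0.291, 0.0968]
tcp_rot: [0.767, 0.642, -0.004, -0.001]
contact_force: [-2.7, 0.8, 4.4]
finger_gap: 0.186
```

```bash
sed -i 's/XO,ZO=0.,74./XO,ZO=0.,75./' h.py;python3 -c "
from h import *
crank(5,.3)"
```

```text
t 35.45 ang 1.06 rad 44.6 y -209.6 F [-2.7  0.8  4.4] gap 0.186
turn [-0.006  0.005 -0.001]
[np.float64(1.6), np.float64(5.1), np.float64(12.4)]
[0, np.float64(0.8), np.float64(13.4)]
[0, np.float64(-3.2), np.float64(13.1)]
[0, np.float64(-6.9), np.float64(11.5)]
[0, np.float64(-10.0), np.float64(9.0)]
```

send_rows:
  rows:
    - [[1,5,12.4],[0,0.004,0],255]
    - [[0,0.8,13.4],[0,0,0],255]
    - [[0,-3.2,13.1],[0,0,0],255]
    - [[0,-6.9,11.5],[0,0,0],255]
    - [[0,-10,9],[0,0,0],255]

```text
time_s: 35.95
eef_pos: [0.5233, -0.2902, 0.0451]
tcp_rot: [0.766, 0.643, 0.003, 0.006]
contact_force: [9.4, 0.6, -0.0]
finger_gap: 0.19
```

```bash
python3 -c "
from h import *
crank(5,.3)"
```

```text
t 35.95 ang 2.288 rad 45.5 y -209.7 F [ 9.4  0.6 -0. ] gap 0.19
turn [0.013 0.002 0.001]
[np.float64(1.7), np.float64(-10.7), np.float64(8.3)]
[0, np.float64(-12.4), np.float64(5.3)]
[0, np.float64(-13.4), np.float64(1.4)]
[0, np.float64(-13.2), np.float64(-2.6)]
[0, np.float64(-11.8), np.float64(-6.4)]
```

send_rows:
  rows:
    - [[1,-10.7,8.3],[0.01,0,0],255]
    - [[0,-12.4,5.3],[0,0,0],255]
    - [[0,-13.4,1.4],[0,0,0],255]
    - [[0,-13.2,-2.6],[0,0,0],255]
    - [[0,-11.8,-6.4],[0,0,0],255]

```text
time_s: 36.45
eef_pos: [0.4724, -0.2811, 0.0333]
tcp_rot: [0.766, 0.643, 0.008, 0.011]
contact_force: [2.3, -3.9, -11.2]
finger_gap: 0.186
```

```bash
python3 -c "
from h import *
crank(5,.3)"
```

```text
t 36.45 ang -2.747 rad 45.1 y -209.6 F [  2.3  -3.9 -11.2] gap 0.186
turn [0.028 0.002 0.002]
[np.float64(1.6), np.float64(-11.5), np.float64(-7.1)]
[0, np.float64(-8.9), np.float64(-10.1)]
[0, np.float64(-5.6), np.float64(-12.2)]
[0, np.float64(-1.7), np.float64(-13.3)]
[0, np.float64(2.3), np.float64(-13.2)]
```

send_rows:
  rows:
    - [[1,-11.5,-7],[0.02,0,0],255]
    - [[0,-8.9,-10.1],[0,0,0],255]
    - [[0,-5.6,-12.2],[0,0,0],255]
    - [[0,-1.7,-13.3],[0,0,0],255]
    - [[0,2.3,-13.2],[0,0,0],255]

```text
time_s: 36.95
eef_pos: [0.4472, -0.2765, 0.0883]
tcp_rot: [0.767, 0.642, 0.004, 0.006]
contact_force: [7.0, -2.1, -10.9]
finger_gap: 0.185
```

```bash
python3 -c "
from h import *
crank(5,.3)"
```

```text
t 36.95 ang -1.272 rad 45.0 y -209.4 F [  7.   -2.1 -10.9] gap 0.185
turn [ 0.014  0.003 -0.   ]
[np.float64(1.4), np.float64(5.8), np.float64(-12.1)]
[0, np.float64(9.2), np.float64(-9.8)]
[0, np.float64(11.7), np.float64(-6.7)]
[0, np.float64(13.1), np.float64(-3.0)]
[0, np.float64(13.4), np.float64(1.1)]
```

send_rows:
  rows:
    - [[1,5.8,-12.1],[0.01,0,0],255]
    - [[0,9.2,-9.8],[0,0,0],255]
    - [[0,11.7,-6.7],[0,0,0],255]
    - [[0,13.1,-3],[0,0,0],255]
    - [[0,13.4,1.1],[0,0,0],255]

```text
time_s: 37.45
eef_pos: [0.4926, -0.2849, 0.1185]
tcp_rot: [0.767, 0.642, -0.008, -0.002]
contact_force: [-5.8, -1.2, 8.0]
finger_gap: 0.186
```

```bash
python3 -c "
from h import *
crank(5,.3)"
```

```text
t 37.45 ang 0.074 rad 43.6 y -209.7 F [-5.8 -1.2  8. ] gap 0.186
turn [-0.013  0.009 -0.002]
[np.float64(1.7), np.float64(13.2), np.float64(1.6)]
[0, np.float64(11.6), np.float64(6.7)]
[0, np.float64(9.1), np.float64(9.9)]
[0, np.float64(5.8), np.float64(12.1)]
[0, np.float64(2.0), np.float64(13.3)]
```

send_rows:
  rows:
    - [[1,13.2,1.6],[-0.01,0.007,0],255]
    - [[0,11.6,6.7],[0,0,0],255]
    - [[0,9.1,9.9],[0,0,0],255]
    - [[0,5.8,12.1],[0,0,0],255]
    - [[0,2,13.3],[0,0,0],255]

```text
time_s: 37.95
eef_pos: [0.5326, -0.2919, 0.0843]
tcp_rot: [0.767, 0.642, -0.006, -0.002]
contact_force: [0.3, 1.3, 5.6]
finger_gap: 0.184
```

```bash
python3 -c "
from h import *
crank(5,.3)"
```

```text
t 37.95 ang 1.361 rad 44.7 y -209.6 F [0.3 1.3 5.6] gap 0.184
turn [-0.01   0.006 -0.   ]
[np.float64(1.6), np.float64(1.1), np.float64(13.4)]
[0, np.float64(-3.2), np.float64(13.1)]
[0, np.float64(-6.9), np.float64(11.5)]
[0, np.float64(-10.0), np.float64(9.0)]
[0, np.float64(-12.2), np.float64(5.6)]
```

send_rows:
  rows:
    - [[1,1.1,13.4],[-0.01,0.005,0],255]
    - [[0,-3.2,13.1],[0,0,0],255]
    - [[0,-6.9,11.5],[0,0,0],255]
    - [[0,-10,9],[0,0,0],255]
    - [[0,-12.2,5.6],[0,0,0],255]

```text
time_s: 38.45
eef_pos: [0.5192, -0.2898, 0.0421]
tcp_rot: [0.765, 0.643, 0.01, 0.014]
contact_force: [20.2, -0.7, -15.0]
finger_gap: 0.182
```

```bash
python3 -c "
from h import *
crank(5,.3)
crop(cam('side'),'pics/m1.png',270,130,370,280,4)
crank(5,.3)"
```

```text
t 38.45 ang 2.4 rad 44.7 y -210.0 F [ 20.2  -0.7 -15. ] gap 0.182
turn [0.035 0.002 0.003]
[np.float64(2.0), np.float64(-11.0), np.float64(7.7)]
[0, np.float64(-12.9), np.float64(3.9)]
[0, np.float64(-13.4), np.float64(-0.1)]
[0, np.float64(-12.8), np.float64(-4.1)]
[0, np.float64(-11.0), np.float64(-7.7)]
t 38.5 ang 2.439 rad 44.6 y -210.0 F [ 17.3  -3.  -17.9] gap 0.188
turn [0.033 0.002 0.003]
[np.float64(2.0), np.float64(-11.2), np.float64(7.4)]
[0, np.float64(-13.0), np.float64(3.4)]
[0, np.float64(-13.4), np.float64(-0.6)]
[0, np.float64(-12.6), np.float64(-4.6)]
[0, np.float64(-10.7), np.float64(-8.1)]
```

View pics/m1.png

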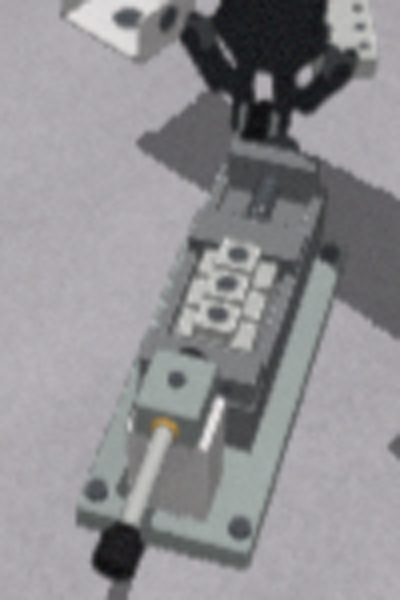

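send_rows:
  rows:
    - [[1,-10.9,8],[0.02,0,0],255]
    - [[0,-13,3.6],[0,0,0],255]
    - [[0,-13.4,-0.4],[0,0,0],255]
    - [[0,-12.7,-4.4],[0,0,0],255]
    - [[0,-10.8,-8],[0,0,0],255]

```text
time_s: 39.0
eef_pos: [0.465, -0.2798, 0.0372]
tcp_rot: [0.765, 0.644, 0.008, 0.012]
contact_force: [3.6, -2.7, -6.7]
finger_gap: 0.187
```

```bash
python3 -c "
from h import *
crank(5,.3)"
```

```text
t 39.0 ang -2.56 rad 45.3 y -209.6 F [ 3.6 -2.7 -6.7] gap 0.187
turn [0.029 0.003 0.004]
[np.float64(1.6), np.float64(-9.9), np.float64(-9.2)]
[0, np.float64(-6.9), np.float64(-11.5)]
[0, np.float64(-3.2), np.float64(-13.1)]
[0, np.float64(0.8), np.float64(-13.4)]
[0, np.float64(4.8), np.float64(-12.6)]
```

send_rows:
  rows:
    - [[1,-9.9,-9.2],[0.02,0,0],255]
    - [[0,-6.9,-11.5],[0,0,0],255]
    - [[0,-3.2,-13.1],[0,0,0],255]
    - [[0,0.8,-13.4],[0,0,0],255]
    - [[0,4.8,-12.6],[0,0,0],255]

```text
time_s: 39.5
eef_pos: [0.4516, -0.2771, 0.0985]
tcp_rot: [0.766, 0.643, 0.004, 0.008]
contact_force: [10.0, -3.7, -16.2]
finger_gap: 0.187
```

```bash
python3 -c "
from h import *
crank(5,.3)"
```

```text
t 39.5 ang -1.024 rad 45.1 y -209.3 F [ 10.   -3.7 -16.2] gap 0.187
turn [0.017 0.004 0.002]
[np.float64(1.3), np.float64(8.7), np.float64(-10.2)]
[0, np.float64(11.3), np.float64(-7.3)]
[0, np.float64(12.9), np.float64(-3.6)]
[0, np.float64(13.4), np.float64(0.3)]
[0, np.float64(12.7), np.float64(4.3)]
```

send_rows:
  rows:
    - [[1,8.7,-10.2],[0.01,0,0],255]
    - [[0,11.3,-7.3],[0,0,0],255]
    - [[0,12.9,-3.6],[0,0,0],255]
    - [[0,13.4,0.3],[0,0,0],255]
    - [[0,12.7,4.3],[0,0,0],255]

```text
time_s: 40.0
eef_pos: [0.5015, -0.2866, 0.1167]
tcp_rot: [0.766, 0.642, -0.009, -0.001]
contact_force: [-4.1, 2.1, 12.6]
finger_gap: 0.185
```

```bash
python3 -c "
from h import *
crank(5,.3)"
```

```text
t 40.0 ang 0.286 rad 43.5 y -209.9 F [-4.1  2.1 12.6] gap 0.185
turn [-0.013  0.011  0.   ]
[np.float64(1.9), np.float64(12.6), np.float64(4.2)]
[0, np.float64(10.0), np.float64(9.0)]
[0, np.float64(6.9), np.float64(11.6)]
[0, np.float64(3.1), np.float64(13.1)]
[0, np.float64(-0.9), np.float64(13.4)]
```

send_rows:
  rows:
    - [[1,12.6,4.2],[-0.01,0.008,0],255]
    - [[0,10,9],[0,0,0],255]
    - [[0,6.9,11.6],[0,0,0],255]
    - [[0,3.1,13.1],[0,0,0],255]
    - [[0,-0.9,13.4],[0,0,0],255]

```text
time_s: 40.5
eef_pos: [0.5339, -0.2921, 0.0738]
tcp_rot: [0.766, 0.643, -0.004, 0.0]
contact_force: [-0.2, 0.8, 6.3]
finger_gap: 0.185
```

```bash
python3 -c "
from h import *
crank(5,.3)"
```

```text
t 40.5 ang 1.597 rad 45.1 y -209.6 F [-0.2  0.8  6.3] gap 0.185
turn [-0.004  0.006  0.002]
[np.float64(1.6), np.float64(-2.5), np.float64(13.2)]
[0, np.float64(-6.2), np.float64(12.0)]
[0, np.float64(-9.4), np.float64(9.6)]
[0, np.float64(-11.8), np.float64(6.4)]
[0, np.float64(-13.2), np.float64(2.6)]
```

send_rows:
  rows:
    - [[1,-2.5,13.2],[0,0.004,0],255]
    - [[0,-6.2,12],[0,0,0],255]
    - [[0,-9.4,9.6],[0,0,0],255]
    - [[0,-11.8,6.4],[0,0,0],255]
    - [[0,-13.2,2.6],[0,0,0],255]

```text
time_s: 41.0
eef_pos: [0.5105, -0.2885, 0.0367]
tcp_rot: [0.765, 0.644, 0.011, 0.014]
contact_force: [21.6, -4.4, -28.1]
finger_gap: 0.191
```

```bash
python3 -c "
from h import *
crank(5,.3)
crop(cam('side'),'pics/m2.png',270,130,370,280,4)"
```

```text
t 41.0 ang 2.631 rad 43.9 y -210.2 F [ 21.6  -4.4 -28.1] gap 0.191
turn [0.035 0.002 0.005]
[np.float64(2.2), np.float64(-12.0), np.float64(5.7)]
[0, np.float64(-13.4), np.float64(0.8)]
[0, np.float64(-13.1), np.float64(-3.2)]
[0, np.float64(-11.5), np.float64(-6.9)]
[0, np.float64(-9.0), np.float64(-10.0)]
```

View pics/m2.png

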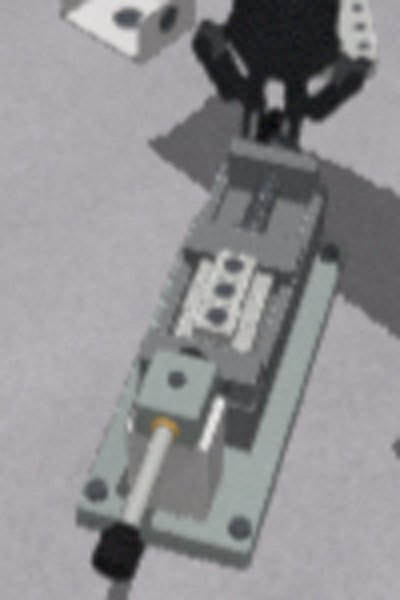

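send_rows:
  rows:
    - [[1,-12,6.7],[0.02,0,0],255]
    - [[0,-13.4,1],[0,0,0],255]
    - [[0,-13.1,-3.2],[0,0,0],255]
    - [[0,-11.5,-6.9],[0,0,0],255]
    - [[0,-9,-10],[0,0,0],255]

```text
time_s: 41.55
eef_pos: [0.4562, -0.2782, 0.0453]
tcp_rot: [0.765, 0.644, 0.008, 0.011]
contact_force: [2.8, -2.7, -6.8]
finger_gap: 0.184
```

```bash
python3 -c "
from h import *
crank(5,.3)"
```

```text
t 41.55 ang -2.291 rad 45.0 y -209.5 F [ 2.8 -2.7 -6.8] gap 0.184
turn [0.027 0.002 0.006]
[np.float64(1.5), np.float64(-7.2), np.float64(-11.4)]
[0, np.float64(-3.6), np.float64(-13.0)]
[0, np.float64(0.4), np.float64(-13.4)]
[0, np.float64(4.4), np.float64(-12.7)]
[0, np.float64(7.9), np.float64(-10.9)]
```

send_rows:
  rows:
    - [[1,-7.2,-11.4],[0.02,0,0.004],255]
    - [[0,-3.6,-13],[0,0,0],255]
    - [[0,0.4,-13.4],[0,0,0],255]
    - [[0,4.4,-12.7],[0,0,0],255]

```text
time_s: 41.95
eef_pos: [0.4521, -0.2771, 0.0997]
tcp_rot: [0.766, 0.642, 0.005, 0.007]
contact_force: [11.7, -3.3, -16.9]
finger_gap: 0.187
```

```bash
python3 -c "
from h import *
crank(5,.15)"
```

```text
t 41.95 ang -0.996 rad 45.3 y -209.2 F [ 11.7  -3.3 -16.9] gap 0.187
turn [0.018 0.002 0.   ]
[np.float64(1.2), np.float64(4.4), np.float64(-5.2)]
[0, np.float64(4.8), np.float64(-4.7)]
[0, np.float64(5.5), np.float64(-3.9)]
[0, np.float64(6.0), np.float64(-3.1)]
[0, np.float64(6.4), np.float64(-2.1)]
```

send_rows:
  rows:
    - [[1,4.4,-5.2],[0.01,0,0],255]
    - [[0,4.8,-4.7],[0,0,0],255]
    - [[0,5.5,-3.9],[0,0,0],255]

```text
time_s: 42.25
eef_pos: [0.4684, -0.2799, 0.1149]
tcp_rot: [0.766, 0.642, 0.003, 0.007]
contact_force: [3.3, -5.2, -19.4]
finger_gap: 0.188
```

```bash
cat >> h.py <<'E'
def tang():
    st=env.sense(); p=(np.linalg.inv(V)@[*st["eef_pos"],1])[:3]*1e3; a=np.arctan2(p[0]-XO,p[2]-ZO)
    f=V[:3,:3].T@st["contact_force"]; print("Ft",(f[0]*np.cos(a)-f[2]*np.sin(a)).round(1),"Fr",(f[0]*np.sin(a)+f[2]*np.cos(a)).round(1))
E
python3 -c "
from h import *
crank(5,.15);tang()"
```

```text
t 42.25 ang -0.495 rad 45.4 y -209.1 F [  3.3  -5.2 -19.4] gap 0.188
turn [0.014 0.004 0.   ]
[np.float64(1.1), np.float64(6.3), np.float64(-2.4)]
[0, np.float64(6.5), np.float64(-1.8)]
[0, np.float64(6.7), np.float64(-0.8)]
[0, np.float64(6.7), np.float64(0.2)]
[0, np.float64(6.6), np.float64(1.2)]
Ft -5.5 Fr -19.1
```

send_rows:
  rows:
    - [[1,6.3,-2],[0.01,0,0],255]
    - [[0,6.5,-1.2],[0,0,0],255]
    - [[0,6.7,-0.2],[0,0,0],255]

```text
time_s: 42.55
eef_pos: [0.4802, -0.2826, 0.1179]
tcp_rot: [0.767, 0.642, -0.007, -0.001]
contact_force: [-5.2, -1.5, 3.0]
finger_gap: 0.187
```

```bash
python3 -c "
from h import *
crank(5,.15);tang()"
```

```text
t 42.55 ang -0.217 rad 43.9 y -209.7 F [-5.2 -1.5  3. ] gap 0.187
turn [-0.011  0.01  -0.   ]
[np.float64(1.7), np.float64(6.4), np.float64(-2.0)]
[0, np.float64(6.7), np.float64(0.1)]
[0, np.float64(6.7), np.float64(1.1)]
[0, np.float64(6.4), np.float64(2.0)]
[0, np.float64(6.0), np.float64(3.0)]
Ft -4.1 Fr 3.9
```

send_rows:
  rows:
    - [[1,6.5,-1],[-0.01,0.008,0],255]
    - [[0,6.7,0],[0,0,0],255]
    - [[0,6.7,1],[0,0,0],255]

```text
time_s: 42.85
eef_pos: [0.4915, -0.2845, 0.1189]
tcp_rot: [0.767, 0.642, -0.008, -0.005]
contact_force: [-4.7, -1.9, 2.8]
finger_gap: 0.184
```

```bash
python3 -c "
from h import *
crank(5,.15);tang()"
```

```text
t 42.85 ang 0.046 rad 44.0 y -209.6 F [-4.7 -1.9  2.8] gap 0.184
turn [-0.018  0.006 -0.001]
[np.float64(1.6), np.float64(6.7), np.float64(-0.2)]
[0, np.float64(6.5), np.float64(1.8)]
[0, np.float64(6.2), np.float64(2.8)]
[0, np.float64(5.7), np.float64(3.6)]
[0, np.float64(5.1), np.float64(4.5)]
Ft -4.5 Fr 2.6
```

send_rows:
  rows:
    - [[1,6.7,0],[-0.015,0.005,0],255]
    - [[0,6.5,1.8],[0,0,0],255]
    - [[0,6.2,2.8],[0,0,0],255]

```text
time_s: 43.15
eef_pos: [0.5019, -0.2864, 0.1168]
tcp_rot: [0.767, 0.642, -0.008, -0.006]
contact_force: [-5.9, -0.0, 8.4]
finger_gap: 0.187
```

```bash
python3 -c "
from h import *
crank(5,.15);tang()"
```

```text
t 43.15 ang 0.292 rad 43.7 y -209.7 F [-5.9 -0.   8.4] gap 0.187
turn [-0.02   0.005 -0.001]
[np.float64(1.7), np.float64(6.7), np.float64(1.2)]
[0, np.float64(5.9), np.float64(3.3)]
[0, np.float64(5.3), np.float64(4.2)]
[0, np.float64(4.6), np.float64(4.9)]
[0, np.float64(3.8), np.float64(5.6)]
Ft -8.0 Fr 6.3
```

send_rows:
  rows:
    - [[1,7,1.5],[-0.015,0.005,0],255]
    - [[0,7,3],[0,0,0],255]

```text
time_s: 43.35
eef_pos: [0.5086, -0.2875, 0.1145]
tcp_rot: [0.767, 0.642, -0.007, -0.006]
contact_force: [-8.4, -0.4, 4.7]
finger_gap: 0.185
```

```bash
python3 -c "
from h import *
crank(5,.15);tang()"
```

```text
t 43.35 ang 0.455 rad 44.0 y -209.5 F [-8.4 -0.4  4.7] gap 0.185
turn [-0.018  0.004 -0.   ]
[np.float64(1.5), np.float64(6.3), np.float64(2.5)]
[0, np.float64(5.2), np.float64(4.2)]
[0, np.float64(4.6), np.float64(5.0)]
[0, np.float64(3.8), np.float64(5.6)]
[0, np.float64(2.9), np.float64(6.1)]
Ft -9.4 Fr 0.6
```

send_rows:
  rows:
    - [[1,6.3,3],[-0.01,0.004,0],255]
    - [[0,6,5],[0,0,0],255]

```text
time_s: 43.55
eef_pos: [0.5148, -0.2887, 0.1105]
tcp_rot: [0.767, 0.642, -0.007, -0.006]
contact_force: [-7.1, 1.5, 10.3]
finger_gap: 0.185
```

```bash
python3 -c "
from h import *
crank(5,.15);tang()
crop(cam('side'),'pics/m3.png',270,130,370,280,4)"
```

```text
t 43.55 ang 0.626 rad 43.8 y -209.7 F [-7.1  1.5 10.3] gap 0.185
turn [-0.019  0.003 -0.001]
[np.float64(1.7), np.float64(5.9), np.float64(3.4)]
[0, np.float64(4.4), np.float64(5.1)]
[0, np.float64(3.6), np.float64(5.7)]
[0, np.float64(2.7), np.float64(6.2)]
[0, np.float64(1.8), np.float64(6.5)]
Ft -11.9 Fr 4.1
```

View pics/m3.png

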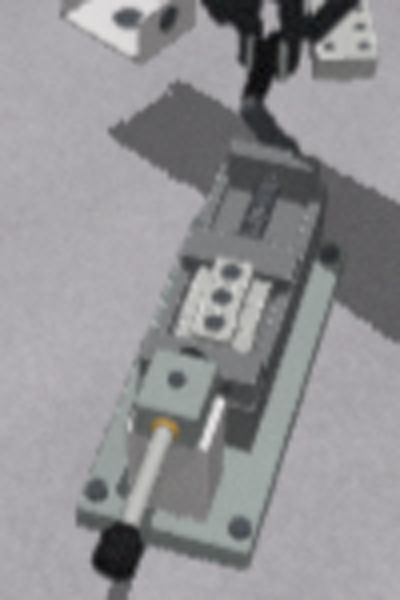

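send_rows:
  rows:
    - [[0,3,2.5],[0,0,0],255]
    - [[0,0,0],[0,0,0],255]
    - [[0,0,0],[0,0,0],255]
    - [[0,0,0],[0,0,0],255]
    - [[0,0,0],[0,0,0],255]

```text
time_s: 44.1
eef_pos: [0.5109, -0.2879, 0.1135]
tcp_rot: [0.766, 0.642, -0.011, -0.01]
contact_force: [-3.1, -1.9, -0.0]
finger_gap: 0.184
```

```bash
python3 -c "
from h import *
crank(1,.15);tang()"
```

```text
t 44.1 ang 0.514 rad 44.2 y -209.5 F [-3.1 -1.9 -0. ] gap 0.184
turn [-0.03   0.005  0.   ]
[np.float64(1.5), np.float64(6.0), np.float64(3.0)]
Ft -2.4 Fr -1.4
```

send_rows:
  rows:
    - [[0,0,0],[0,0,0],0]
    - [[0,0,0],[0,0,0],0]
    - [[0,0,0],[0,0,0],0]
    - [[0,0,0],[0,0,0],0]
    - [[0,0,0],[0,0,0],0]

```text
time_s: 44.6
eef_pos: [0.5152, -0.2871, 0.1144]
tcp_rot: [0.766, 0.643, -0.007, -0.008]
contact_force: [-1.3, 0.5, -0.3]
finger_gap: 0.993
```

send_rows:
  rows:
    - [[0,0,-20],[0,0,0],0]
    - [[0,0,-40],[0,0,0],0]
    - [[10,-5,-45],[0,0,0],0]
    - [[30,-8,-40],[0,0,0],0]
    - [[45,-10,0],[0,0,0],0]

```text
time_s: 45.1
eef_pos: [0.5115, -0.2014, 0.2628]
tcp_rot: [0.768, 0.64, -0.006, -0.009]
contact_force: [1.6, 0.6, -0.5]
finger_gap: 1.002
```

```bash
python3 -c "
from h import *
delta((0,222,200),-.176)
w=cam('wrist')
im=w['pixels'][:,:,::-1].copy()
a=.64
P=np.array([[.045*np.sin(a),y,.09+.045*np.cos(a)] for y in(-.162,-.197,-.232)])
for u,v in proj(w,P@V[:3,:3].T+V[:3,3]): cv2.circle(im,(int(u),int(v)),3,(0,0,255),1)
cv2.imwrite('pics/n1.png',cv2.resize(im,None,fx=1.25,fy=1.25))
"
```

```text
t 45.1 at [ 511.5 -201.4  262.8] vise [   7.1 -124.2  262.8] F [ 1.6  0.6 -0.5] gap 1.002
shift tool [346.   -7.3  63.7]
turn [-0.0221 -0.0023 -0.0045]
```

View pics/n1.png

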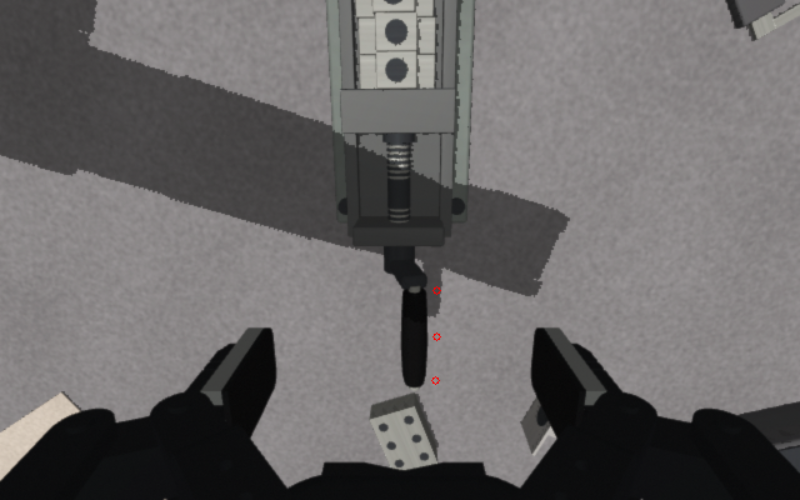

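```bash
python3 -c "
from h import *
w=cam('wrist')
crop(w,'pics/n2.png',280,190,380,320,4.5)
delta((0,222,200),-.176)
for a in np.arange(0,.8,.1):
    P=np.array([[.045*np.sin(a),y,.09+.045*np.cos(a)] for y in(-.162,-.232)])
    print(round(a,1),((proj(w,P@V[:3,:3].T+V[:3,3])-[280,190])*4.5).round(0).tolist())
print(((proj(w,np.array([[0,-.121,.112],[0.039,-.135,.112],[-.039,-.135,.112]])@V[:3,:3].T+V[:3,3])-[280,190])*4.5).round(0).tolist())
"
```

```text
t 45.2 at [ 508.1 -195.4  258.6] vise [   2.7 -119.   258.6] F [ 0.3 -0.8 -1.4] gap 0.999
shift tool [3.406e+02 1.000e-01 6.110e+01]
turn [-0.0312 -0.0071  0.0028]
0.0 [[197.0, 258.0], [196.0, 586.0]]
0.1 [[221.0, 258.0], [219.0, 586.0]]
0.2 [[245.0, 257.0], [242.0, 585.0]]
0.3 [[269.0, 254.0], [264.0, 581.0]]
0.4 [[291.0, 251.0], [285.0, 577.0]]
0.5 [[313.0, 247.0], [305.0, 572.0]]
0.6 [[332.0, 243.0], [324.0, 565.0]]
0.7 [[350.0, 237.0], [341.0, 557.0]]
[[200.0, 11.0], [402.0, 82.0], [-1.0, 79.0]]
```

View pics/n2.png

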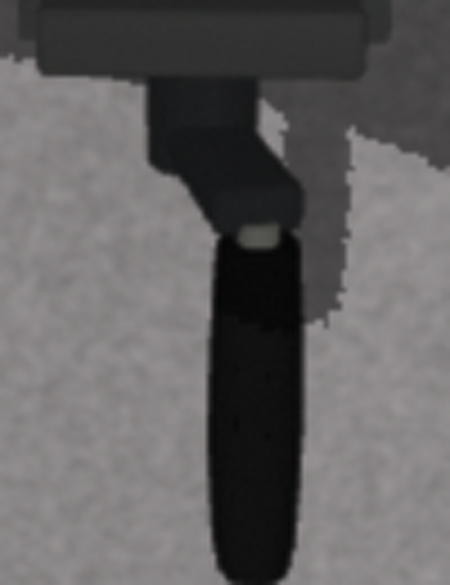

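send_rows:
  rows:
    - [[40,0,0],[-0.02,0,0],0]
    - [[45,0,0],[0,0,0],0]
    - [[45,0,0],[0,0,0],0]
    - [[45,0,0],[0,0,0],0]
    - [[45,0,0],[0,0,0],0]

```text
time_s: 45.7
eef_pos: [0.548, 0.0228, 0.2586]
tcp_rot: [0.768, 0.64, -0.001, -0.005]
contact_force: [1.8, -0.7, -0.4]
finger_gap: 0.999
```

```bash
python3 -c "
from h import *
delta((0,210,160),-.176)
w=cam('wrist');crop(w,'pics/o1.png',0,0,640,400,1.25)
"
```

```text
t 45.7 at [548.   22.8 258.6] vise [  3.9 102.9 258.6] F [ 1.8 -0.7 -0.4] gap 0.999
shift tool [106.5  -3.7  99.2]
turn [-0.0082 -0.0052 -0.0057]
```

View pics/o1.png

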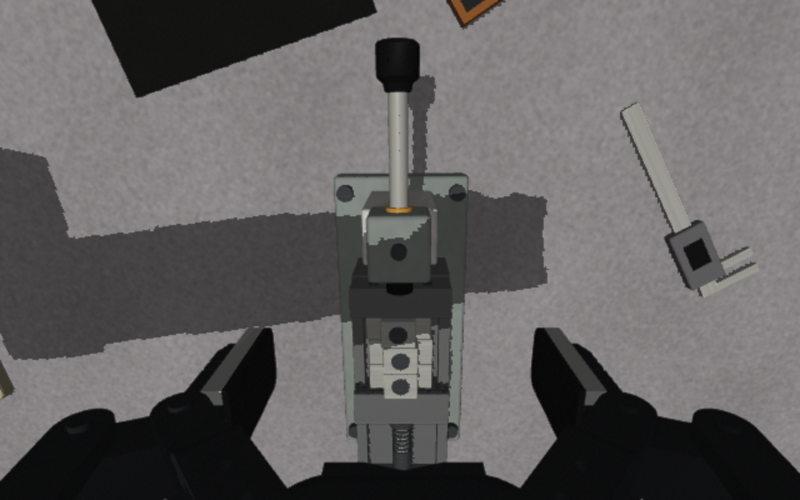

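send_rows:
  rows:
    - [[35,-2,5],[0,0,0],0]
    - [[35,-2,20],[0,0,0],0]
    - [[30,0,30],[0,0,0],0]
    - [[2,0,30],[0,0,0],0]
    - [[0,0,5],[0,0,0],0]

```text
time_s: 46.25
eef_pos: [0.5653, 0.137, 0.1668]
tcp_rot: [0.765, 0.645, 0.003, -0.005]
contact_force: [-0.4, 0.3, -0.6]
finger_gap: 0.998
```

```bash
python3 -c "
from h import *
delta((0,210,107),-.176)
w=cam('wrist');crop(w,'pics/o2.png',0,0,640,400,1)
"
```

```text
t 46.25 at [565.3 137.  166.8] vise [  0.9 218.4 166.8] F [-0.4  0.3 -0.6] gap 0.998
shift tool [-9.1 -0.7 59.7]
turn [-0.0042 -0.0118  0.0061]
```

View pics/o2.png

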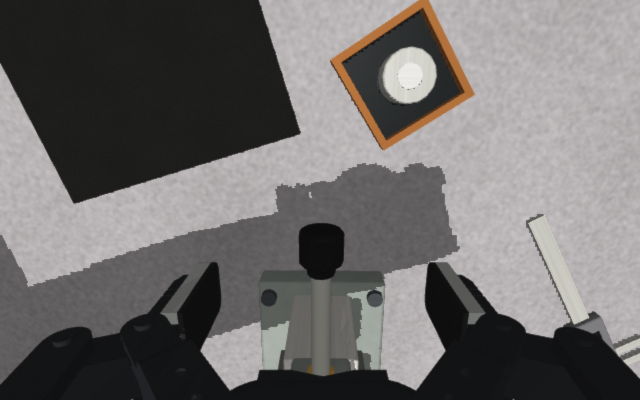

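send_rows:
  rows:
    - [[-8,-2,15],[0,-0.012,0.006],0]
    - [[-2,-2,22],[0,0,0],0]
    - [[0,0,15],[0,0,0],0]
    - [[0,0,0],[0,0,0],0]

```text
time_s: 46.7
eef_pos: [0.563, 0.1232, 0.1168]
tcp_rot: [0.768, 0.64, 0.001, 0.002]
contact_force: [0.4, 0.2, -0.0]
finger_gap: 1.0
```

```bash
python3 -c "
from h import *
delta((0,210,107),-.176)
"
```

```text
t 46.7 at [563.  123.2 116.8] vise [  1.1 204.3 116.8] F [ 0.4  0.2 -0. ] gap 1.0
shift tool [ 5.7 -1.1  9.8]
turn [ 0.0035  0.0009 -0.0057]
```

send_rows:
  rows:
    - [[6,-2,9],[0,0,0],0]
    - [[1,0,3],[0,0,0],0]
    - [[0,0,0],[0,0,0],0]

```text
time_s: 47.0
eef_pos: [0.5644, 0.1291, 0.1065]
tcp_rot: [0.769, 0.639, 0.002, 0.003]
contact_force: [-1.1, 0.6, 0.4]
finger_gap: 1.001
```

```bash
python3 -c "
from h import *
delta((0,210,107),-.176)
"
```

```text
t 47.0 at [564.4 129.1 106.5] vise [  1.3 210.4 106.5] F [-1.1  0.6  0.4] gap 1.001
shift tool [-0.4 -1.3 -0.5]
turn [ 0.0077  0.0003 -0.0087]
```

send_rows:
  rows:
    - [[0,-2,0],[0,0,-0.008],255]
    - [[0,0,0],[0,0,0],255]
    - [[0,0,0],[0,0,0],255]
    - [[0,0,0],[0,0,0],255]
    - [[0,0,0],[0,0,0],255]

```text
time_s: 47.5
eef_pos: [0.5632, 0.13, 0.1088]
tcp_rot: [0.766, 0.642, 0.003, 0.004]
contact_force: [-2.5, 0.6, 1.9]
finger_gap: 0.283
```

send_rows:
  rows:
    - [[-10,0,0],[0,0,0],255]
    - [[-12,0,0],[0,0,0],255]
    - [[-12,0,0],[0,0,0],255]
    - [[-12,0,0],[0,0,0],255]
    - [[-8,0,0],[0,0,0],255]

```text
time_s: 48.0
eef_pos: [0.5544, 0.0806, 0.109]
tcp_rot: [0.765, 0.644, 0.009, -0.001]
contact_force: [3.1, 20.6, -3.3]
finger_gap: 0.28
```

```bash
python3 -c "
from h import *
delta((0,160,107),-.176)
"
```

```text
t 48.0 at [554.4  80.6 109. ] vise [1.000e-01 1.609e+02 1.090e+02] F [ 3.1 20.6 -3.3] gap 0.28
shift tool [-0.9 -0.1  2. ]
turn [ 0.0104 -0.0148  0.0042]
```

send_rows:
  rows:
    - [[-2,0,0],[0,0,0],255]
    - [[0,0,0],[0,0,0],255]
    - [[0,0,0],[0,0,0],0]
    - [[0,0,0],[0,0,0],0]
    - [[0,0,0],[0,0,0],0]

```text
time_s: 48.5
eef_pos: [0.5547, 0.0797, 0.1086]
tcp_rot: [0.765, 0.644, 0.013, -0.004]
contact_force: [0.1, 0.5, -0.6]
finger_gap: 0.781
```

send_rows:
  rows:
    - [[0,0,0],[0,0,0],0]
    - [[0,0,-20],[0,0,0],0]
    - [[0,0,-40],[0,0,0],0]
    - [[-30,0,-40],[0,0,0],0]
    - [[-45,0,-20],[0,0,0],0]

```text
time_s: 49.0
eef_pos: [0.5375, 0.0043, 0.2259]
tcp_rot: [0.763, 0.647, 0.01, -0.007]
contact_force: [1.0, -0.5, -0.0]
finger_gap: 0.998
```

send_rows:
  rows:
    - [[-45,0,0],[0,0,0],0]
    - [[-45,0,0],[0,0,0],0]
    - [[-40,0,0],[0,0,0],0]
    - [[-20,0,0],[0,0,0],0]
    - [[0,0,0],[0,0,0],0]

```text
time_s: 49.5
eef_pos: [0.5155, -0.1543, 0.2297]
tcp_rot: [0.764, 0.645, 0.013, 0.0]
contact_force: [0.9, 0.5, -0.2]
finger_gap: 1.002
```

```bash
python3 -c "
from h import *
delta((0,-100,260),-.176)
w=cam('wrist');crop(w,'pics/p1.png',0,0,640,400,1.25)
s=cam('side');crop(s,'pics/p2.png',190,120,390,280,4)
"
```

```text
t 49.5 at [ 515.5 -154.3  229.7] vise [  2.8 -77.2 229.7] F [ 0.9  0.5 -0.2] gap 1.002
shift tool [-22.2  -2.5 -30.8]
turn [ 0.0168 -0.019   0.0086]
```

View pics/p1.png

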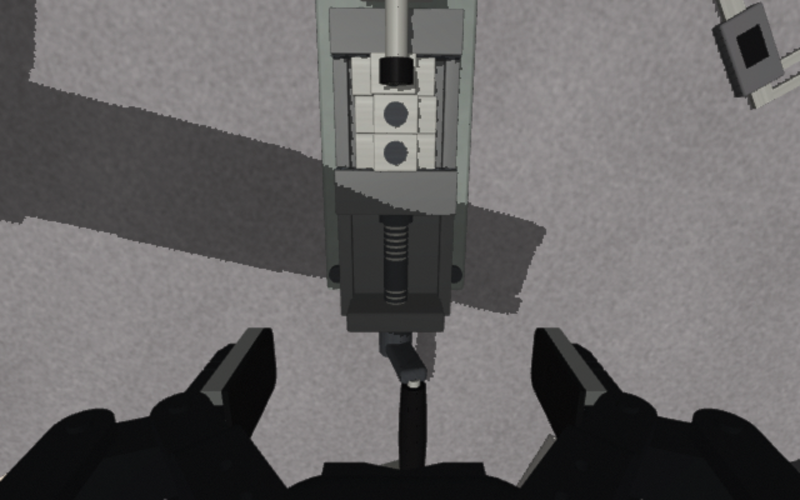

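View pics/p2.png

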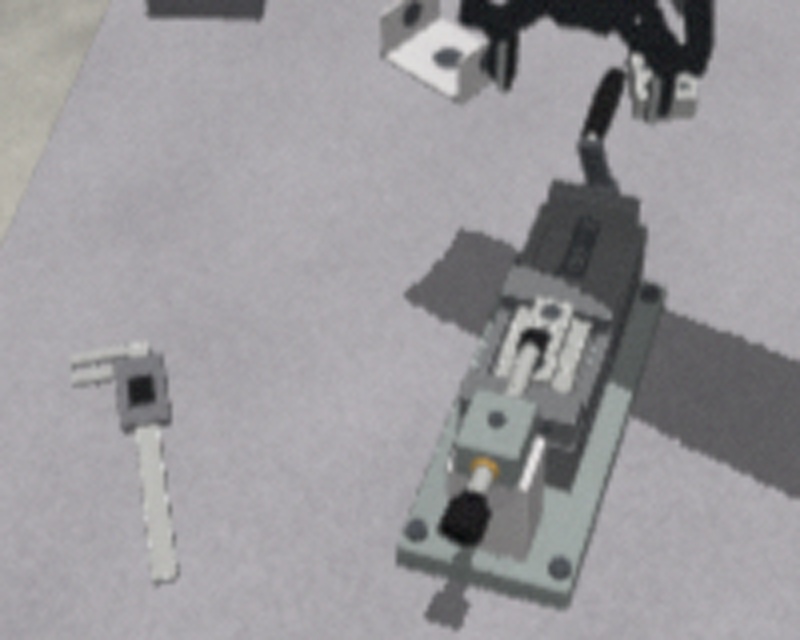

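```bash
python3 -c "
from h import *
w=cam('wrist'); crop(w,'pics/p3.png',280,260,380,375,5)
for a in np.arange(0,.7,.1):
    P=np.array([[.045*np.sin(a),y,.09+.045*np.cos(a)] for y in(-.162,-.232)])
    print(round(a,1),((proj(w,P@V[:3,:3].T+V[:3,3])-[280,260])*5).round(0).tolist())
print(((proj(w,np.array([[0,-.135,.112],[0.039,-.135,.112],[-.039,-.135,.112],[0,-.145,.102]])@V[:3,:3].T+V[:3,3])-[280,260])*5).round(0).tolist())
"
```

```text
0.0 [[182.0, 275.0], [180.0, 644.0]]
0.1 [[211.0, 274.0], [208.0, 643.0]]
0.2 [[240.0, 272.0], [234.0, 640.0]]
0.3 [[268.0, 268.0], [260.0, 635.0]]
0.4 [[294.0, 262.0], [285.0, 627.0]]
0.5 [[319.0, 255.0], [308.0, 618.0]]
0.6 [[342.0, 246.0], [330.0, 607.0]]
[[184.0, 49.0], [422.0, 49.0], [-56.0, 48.0], [183.0, 75.0]]
```

View pics/p3.png

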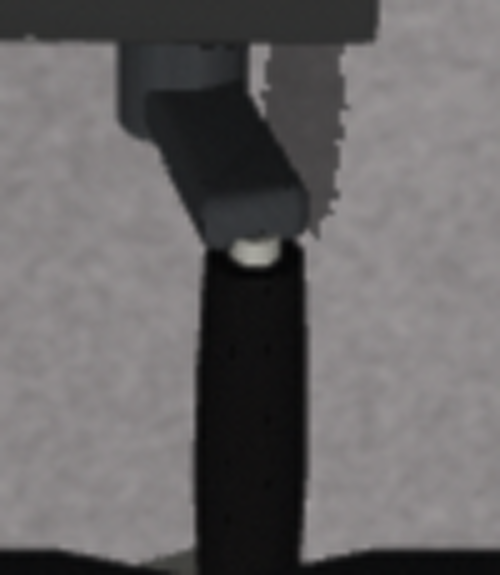

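```bash
python3 -c "
from h import *
s=cam('side');crop(s,'pics/q1.png',220,220,460,400,3.3)
"
```

```text
(no output)
```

View pics/q1.png

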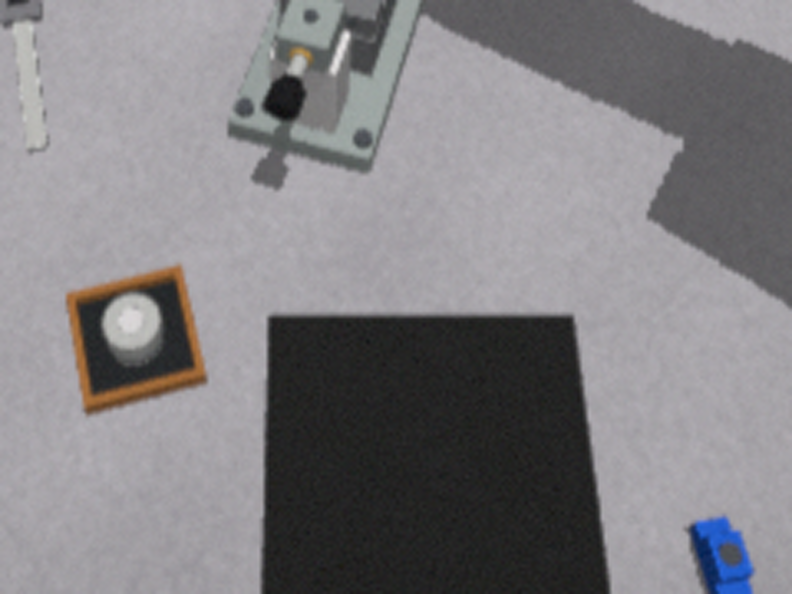

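The master stands in its case, the mat is empty, the knob is home and the blue look-alike is untouched. I'm handing the job in.

```bash
python3 -c "
from h import *
print(env.finish_job())
"
```

```text
the job is handed in; nothing more can be done
None
```

I did the job in the order you asked and handed it in at about 50 s of the 200 s allowed:

1. **Probe out:** I pulled the knob about 50 mm to its stop.
2. **Master:** I put it back upright in its case.
3. **T-nuts:** I stood all three T-nuts from the mat on the bed, neck up; only three were present.
4. **Vise:** I cranked it until about 12 N was needed at the handle.
5. **Probe home:** I pushed the knob to its stop.

**Last checks:**
- **Row:** the pictures show the three nuts square and face to face between the jaws.
- **Master and knob:** the master is upright in its case and the knob is home.
- **Surroundings:** the blue look-alike, the caliper, the bracket and the setup block look unmoved in the pictures. The gripper is clear of everything.

**Jaw force not measured:** when I let go, the crank sprang back from about 0.63 to 0.25 rad past top. It then stayed there through the last two looks. I estimate from the handle forces that roughly 90 N still presses on the row, well above the 20 N needed.

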